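Load a pear cast into the bench drying cabinet

ROBOT

A 6-joint arm with a two-finger parallel gripper is mounted at the origin on a cart in front of the work surface, level with it; the furniture and walls round the work are solid. World frame = base frame: x ahead of the robot, y to its left, z up, the work surface at z = 0. Lengths are in m, angles in rad, forces in N, time in s.
With the tool pointing down it reaches from about 0.35 to 0.975 m from the base axis. Payload 4.9 kg.
Tool frame: the origin (TCP) lies midway between the tips of the shut fingers; the grasp point (between the pads) lies manip.tcp_to_grasp behind it (manip.tcp_to_grasp is the distance from the TCP to the grasp point, in m); z points along the fingers, y is the line along which they close (so a half turn about z gives the same grasp; the last joint's range is limited). The gripper opens to 85 mm and grips with 20 to 120 N. Pads are 22 mm wide; open, the fingers measure 114 mm over their backs; the gripper's body (76 mm by 85 mm) begins 54 mm behind the grasp point. The pads swing forward as they close: fully open they stand 13 mm farther back than shut.
Start: joints at [-1.373, 0.053, 1.613, -0, 1.476, -0.119], TCP at [0.195, -0.594, 0.231] pointing down, gripper open.
Joint ranges: [-3.01, 3.01], [-1.01, 2.22], [0.06, 2.58], [-1.02, 4.17], [0.09, 2.62], [-3.14, 3.14]. Speed limits (rad/s): [2.57, 2.57, 3.14, 3.14, 3.14, 3.14].

INTERFACE

Orientations are given as a unit quaternion [w, x, y, z].
In Python, from plant import manip, grab_frame, calibration, job_done gives the robot as it stands.
- The arm moves only by the tool send_rows, never from a script. Its argument "rows" is a list of rows, each an object of numbers: "x", "y", "z": the shift along the tool's x, y, z normalised to -1 to 1, where 1 is 15 cm; "wx", "wy", "wz": the turn, a rotation vector about the tool's x, y, z normalised to -1 to 1, where 1 is pi/4 rad; "hand": the opening, from -1 (shut) to 1 (fully open). In form: [{"x": .., "y": .., "z": .., "wx": .., "wy": .., "wz": .., "hand": ..}, ...]. A call has exactly 10 rows; each row shifts and turns the commanded pose from where the row before left it, along the tool's axes as they then stand; what a row does not reach is not made up. A row lasts 1/12 s, in which the tool goes at most 41.7 mm and 7.16 degrees, less where a joint would pass 70% of its speed; a pose out of reach is approached as far as the arm can. A call with a number of a shift or a turn outside -1 to 1 is refused whole. A call with a gripper value outside its range is refused whole. The fingers move at their own pace and stop on an object; the grip force is fixed at half the most. Time passes only in rows, so rows that do not move let the fingers close, or fill a call up. It gives the time, the measured TCP pose, the force, the opening and the grip force at its end, in the units of the state.
- manip.state(): the state, without advancing time (a new reading comes with each control period).
- grab_frame(name): name is "scene" or "top" or "wrist"; returns the picture (400x640x3 uint8, blue, green, red); there is no depth.
- calibration(name): a dict with "camera_matrix" (3x3 intrinsics, pixels), "R" (3x3) and "t" (3): a world point X has camera coordinates R X + t. Camera axes: x right, y down, z forward; pixel columns grow to the right and rows downward; lengths in m; the calibration is good to about 2 mm. A picture is of the moment at which its call begins: read the wrist's pose just before it. calibration takes no time and is no camera call; for the wrist camera it gives the pose at the moment of the call.
- job_done(): hands the job in; it is judged then, once.
The state is a dict: "time": time; "joint_pos": joint angles; "joint_vel": joint speeds; "joint_efforts": joint torques, N m; "tool_pos": TCP position; "tool_rot": TCP orientation; "contact_force": force on the tool from outside, world axes, zero at the start; "ft_torque": the same for the moment, N m; "gripper_width": opening from 0.0 (shut) to 1.0 (fully open); "grasp_force": force on a finger pad.
Only numpy, scipy, OpenCV 4.12 (cv2) and the standard library are available. Lean on these libraries where they do the work, as an engineer would, in place of code of your own. Each camera call takes 0.05 s, during which the arm holds its last target. There are 200 camera calls.

TASK

Put the plaster pear, the longest of the three casts on the bench, into the drying cabinet: first move aside any cast in the door's path, swing the door open by its handle, draw out the wire tray and set the pear down softly on it, on its flat face, clear of the lemon. Then push the tray fully in and shut the door, with pear and lemon lying flat and apart on it. The door must not strike any cast, acorn and egg stay flat on the bench without touching the cabinet, and everything else on the bench is left alone.

Things in the scene. Friction and masses are not known exactly. Their poses are not given: they have to be found in the camera images.
- cabinet: Low grey sheet-metal drying cabinet, fixed: carcass 210 deep (x) x 260 wide (y) x 135 high, roof and sides 6 thick. Origin at the centre of its underside on the bench top; +x points from its door to its back, +y to its left. The carcass front plane is at x = -105; the door hangs in front of it. A 16 high air vent stands on the roof at x = 60, y = -60.
- door (a joint): Door angle in rad: 0 shut, grows as the door swings out toward the robot, at most 1.95. Starts shut or up to 0.1 ajar; no latch; stays where it is left (friction about 0.12 N m). The tray comes out past it only at about a right angle (1.5 or more): tray and door block one another.
- door_hinge (a point): Point on the upright hinge axis at the cabinet's left front edge (x = -105, y = 130 in the cabinet frame), 110 above the bench. The door is a hollow pan 44 thick, 258 wide, from 16 to 134 above the bench; a dial thermometer (48 across, 8 thick) stands on its outer face, 105 from the hinge axis, 78 up.
- door_handle (a point): The door's handle, an upright round steel bar 11 in diameter, 75 long (from 55 to 130 above the bench); this point, the grip point, is on the bar 110 above the bench, 225 from the hinge axis along the door and 35 in front of its outer face, so 79 in front of the carcass front plane when shut.
- tray (a joint): How far the wire tray is drawn out of the cabinet, in m: 0 fully in (as it starts), at most 0.15; it slides toward the door along the cabinet's -x; friction about 1.2 N.
- tray_knob (a point): Centre of the tray's black knob, 100 above the bench: a cylinder 22 in diameter, 18 long, axis along the cabinet's x, its outer end 9 in front of this point. With the tray in, this point lies 21.5 in front of the roof's front edge (behind the shut door). Behind it a pull plate, 56 wide, 3 thick, rises to 115 above the bench.
- tray_floor (a point): Centre of the wire tray's floor, on its upper surface, 70 above the bench; axes as the cabinet's; moves with the tray. Floor 160 (x) x 216 (y) with a 15 high wire rim. With the tray in it lies at x = -22, y = 0 in the cabinet frame.
- pear: White plaster pear, the cast to be dried: 43 (x) x 85 (y, its length) x 39 high, about 0.1 kg; the longest of the plaster casts. Origin at the centre of its flat face, on which it lies; pinch across x at the waist.
- lemon: White plaster lemon with a nippled end, already drying on the left part of the tray: 44 (x) x 69 (y, its length) x 39 high; origin at the centre of its flat face.
- acorn: White plaster acorn lying on the bench: 45 (x) x 61 (y) x 40 high, 0.06 kg; origin at the centre of its flat face; pinch across x.
- egg: White plaster egg lying on the bench: 44 (x) x 52 (y) x 39 high, 0.06 kg; origin at the centre of its flat face; pinch across x. Pear, acorn and egg change places; one of them usually lies in front of the door.
- clay: Brown lump of modelling clay, 60 across, 46 high, on the bench; bystander. Origin at the centre of its underside.
- loop_tool: Wire loop tool with a wooden handle, 177 long (y) x 27 x 10 high, lying flat on the bench; bystander. Origin at the middle of its underside.
Mind the look-alikes: they are no part of the job. What is shaped like the pear but purple is not meant. What is shaped like the egg but pink is not meant.

How it is judged:
On the way, in this order (a step that is already met when the one before it is completed fails the run):
1. the fingers open the door by its handle (contact force between the fingers and door_c5 above 0.5 N and value of joint door above 0.25 rad), for 0.05 s.
2. the door is swung wide open, about a right angle (value of joint door above 1.4 rad), for 0.2 s.
3. the tray is drawn well out, at least 100 mm (value of joint tray above 0.1 m), for 0.2 s.
4. the pear lies on the drawn-out tray, let go (x of pear in the frame of tray_floor between -0.075 and 0.075 m and y of pear in the frame of tray_floor between -0.1 and 0.1 m and z of pear in the frame of tray_floor between -0.006 and 0.008 m and angle between pear's own z axis and vertical below 0.2 rad and value of joint tray above 0.07 m and contact force between the fingers and pear below 0.1 N), for 0.2 s.
5. the tray is pushed fully in with the pear on it (x of pear in the frame of tray_floor between -0.075 and 0.075 m and y of pear in the frame of tray_floor between -0.1 and 0.1 m and z of pear in the frame of tray_floor between -0.006 and 0.008 m and angle between pear's own z axis and vertical below 0.2 rad and value of joint tray below 0.012 m), for 0.1 s.
At the end, for the whole second after the job is handed in: Door shut (under 0.04 rad), tray in (under 12 mm out), pear and lemon both at rest on the tray floor, lying on their flat faces (within 0.2 rad of level) and not touching each other; acorn and egg lying on their flat faces on the bench, at rest (all of step 5 and value of joint door below 0.04 rad and x of lemon in the frame of tray_floor between -0.075 and 0.075 m and y of lemon in the frame of tray_floor between -0.1 and 0.1 m and z of lemon in the frame of tray_floor between -0.006 and 0.008 m and angle between each of lemon, acorn, egg's own z axis and vertical below 0.2 rad and contact force between pear and lemon below 0.05 N and linear speed of each of pear, lemon, acorn, egg below 0.02 m/s and height (world z) of acorn between -0.008 and 0.008 m and height (world z) of egg between -0.008 and 0.008 m).
It fails at once if the acorn or the egg touches the cabinet, its door or its tray (contact force between any of acorn, egg and cabinet above 0.3 N).
It fails at once if the door strikes the pear or the lemon (contact force between any of pear, lemon and door above 0.3 N).
It fails at once if the pear is let fall from more than about 20 mm (over 0.6 m/s out of the fingers) (contact force between the fingers and pear below 0.1 N and linear speed of pear above 0.6 m/s).
It fails at once if the pear is pressed hard on the tray (over 30 N) (contact force between pear and tray above 30 N).
It fails at once if the clay or the loop tool is moved (over 25 mm) (distance of any of clay, loop_tool from where it was at the start of the episode above 0.025 m).
It also fails if it takes over 72 s, if anything falls off the work surface, if the arm or the gripper's body presses on something with over 40 N, if the wrist force passes 120 N, or if a joint passes its speed limit or range.

## Working session

There is one attempt and no reset: what is moved stays moved. The work goes in short steps, Python scripts to look and compute and a tool call to move; the robot and the scene stay as the last step left them, time stands still between calls to the robot, and variables do not carry over. Pictures are saved under pics/ and viewed, at most 10 in all, crops included, and the job is handed in when it is done.

Besides the shell and the picture viewer there is one more tool, called in YAML: its name, and indented under it one key for each argument. send_rows: Moves the arm, as the interface text tells. Scaled input: -1 to 1 covers 15 cm each way for a shift and pi/4 rad each way for a turn. Its arguments: {"type":"object","properties":{"rows":{"type":"array","items":{"type":"object","properties":{"x":{"type":"number","minimum":-1,"maximum":1},"y":{"type":"number","minimum":-1,"maximum":1},"z":{"type":"number","minimum":-1,"maximum":1},"wx":{"type":"number","minimum":-1,"maximum":1},"wy":{"type":"number","minimum":-1,"maximum":1},"wz":{"type":"number","minimum":-1,"maximum":1},"hand":{"type":"number"}}}}},"required":["rows"]}

```bash
ls; mkdir -p pics
python3 - <<'E'
from plant import manip, grab_frame, calibration
import cv2,numpy as np
s=manip.state();print({k:np.round(v,3) for k,v in s.items()}, manip.tcp_to_grasp)
for n in ["scene","top"]:
    cv2.imwrite(f"pics/{n}0.png",grab_frame(n))
    c=calibration(n);print(n,np.round(c["camera_matrix"],1).tolist(),np.round(-np.array(c["R"]).T@c["t"],3),np.round(c["R"],2).tolist())
E
```

```text
pics
{'time': np.float64(0.0), 'joint_pos': array([-1.373,  0.053,  1.614,  0.   ,  1.476, -0.119]), 'joint_vel': array([-0.   , -0.001, -0.   ,  0.   , -0.001, -0.001]), 'joint_efforts': array([ 1.0000e-03, -3.9368e+01, -3.7018e+01,  0.0000e+00,  7.0000e-03,
       -0.0000e+00]), 'tool_pos': array([ 0.195, -0.593,  0.23 ]), 'tool_rot': array([-0.001,  0.987,  0.158, -0.   ]), 'contact_force': array([-0.545,  0.94 ,  0.313]), 'ft_torque': array([-0.014,  0.019, -0.003]), 'grasp_force': np.float64(0.0), 'gripper_width': np.float64(0.998)} 0.0187
scene [[393.6, 0.0, 326.6], [0.0, 393.6, 197.8], [0.0, 0.0, 1.0]] [-0.086  0.658  0.938] [[-0.71, -0.7, -0.01], [-0.46, 0.48, -0.75], [0.53, -0.53, -0.67]]
top [[517.8, 0.0, 313.4], [0.0, 517.8, 204.2], [0.0, 0.0, 1.0]] [ 0.363 -0.022  1.647] [[-0.02, -1.0, -0.0], [-0.99, 0.02, -0.14], [0.14, 0.0, -0.99]]
```

View pics/top0.png

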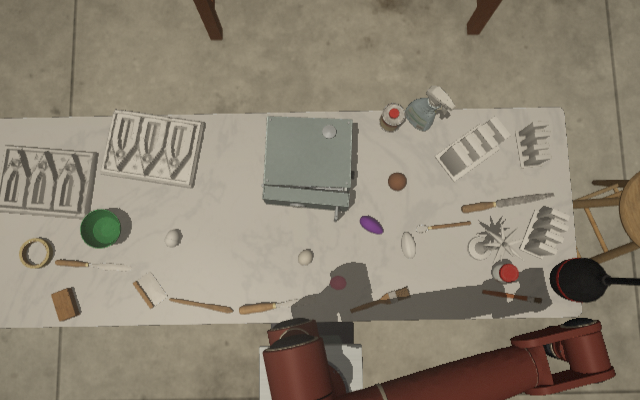

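View pics/scene0.png

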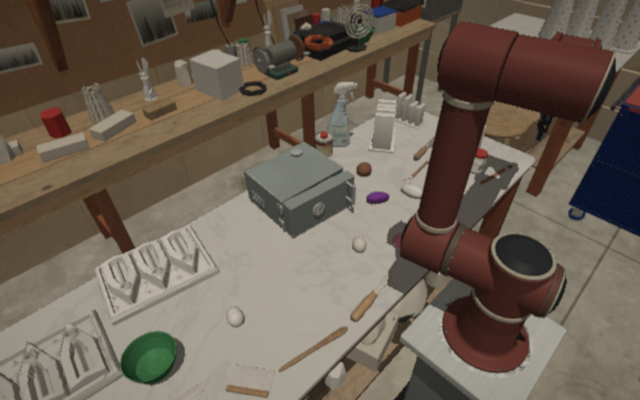

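```bash
cat > h.py <<'E'
import cv2,numpy as np
from plant import manip, grab_frame, calibration
from scipy.spatial.transform import Rotation as Ro
def cast(n,uv,z,c=None):
    c=c or calibration(n);K,R,t=[np.array(c[k]) for k in("camera_matrix","R","t")]
    uv=np.atleast_2d(np.array(uv,float));d=(R.T@np.linalg.inv(K)@np.c_[uv,np.ones(len(uv))].T).T
    o=-R.T@t.ravel();return o+d*((z-o[2])/d[:,2])[:,None]
def proj(n,P,c=None):
    c=c or calibration(n);K,R,t=[np.array(c[k]) for k in("camera_matrix","R","t")]
    p=(K@(R@np.atleast_2d(P).T+t.reshape(3,1))).T;return p[:,:2]/p[:,2:]
E
python3 - <<'E'
from h import *
im=cv2.imread("pics/top0.png")
cv2.imwrite("pics/crop.png",cv2.resize(im[105:295,230:440],None,fx=3,fy=3,interpolation=cv2.INTER_CUBIC))
hsv=cv2.cvtColor(im,cv2.COLOR_BGR2HSV)
print([ (q,im[q[1],q[0]].tolist(),hsv[q[1],q[0]].tolist()) for q in [(408,245),(306,257),(173,238),(230,220),(300,240),(300,150),(300,197),(390,260)]])
for nm,(u,v) in dict(pear=(408,245),a=(306,257),b=(173,238)).items():
    x0,y0=u-22,v-22; c=im[y0:v+22,x0:u+22]
    g=cv2.cvtColor(c,cv2.COLOR_BGR2GRAY); print(nm,g[22,::3],g[::3,22])
print(cast("top",[(408,245),(306,257),(173,238)],0.018).round(3))
E
```

```text
[((408, 245), [172, 188, 196], [20, 31, 196]), ((306, 257), [154, 175, 185], [20, 43, 185]), ((173, 238), [156, 172, 179], [21, 33, 179]), ((230, 220), [158, 174, 181], [21, 32, 181]), ((300, 240), [156, 172, 179], [21, 33, 179]), ((300, 150), [122, 134, 130], [40, 23, 134]), ((300, 197), [124, 137, 134], [37, 24, 137]), ((390, 260), [153, 168, 176], [20, 33, 176])]
pear [167 172 170 171 172 121 167 186 181 173 171 171 170 169 170] [164 163 165 108 161 173 180 188 190 190 186 166 170 171 171]
a [173 172 171 172 172 158 178 178 162 119 169 172 166 166 171] [171 169 168 171 169 117 156 174 177 163 154 171 172 169 168]
b [174 175 176 175 175 168 184 180 153 101 107 176 175 174 174] [174 170 168 172 169 143 165 172 165 166 141 176 176 177 178]
[[ 0.453 -0.313  0.018]
 [ 0.422  0.007  0.018]
 [ 0.49   0.426  0.018]]
```

View pics/crop.png

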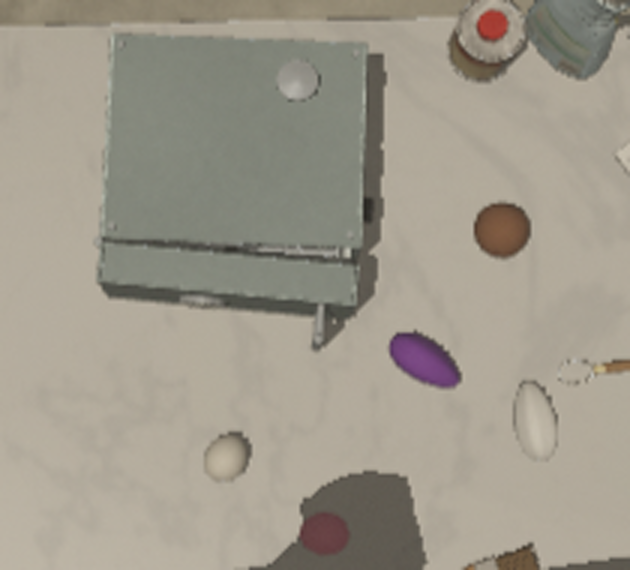

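Run:
```python
from h import *
f=lambda p:[(230+(x+.5)/3-.5,105+(y+.5)/3-.5) for x,y in p]
C=cast("top",f([(112,33),(367,43),(362,247),(106,239)]),.135)
print(C.round(3), [np.linalg.norm(C[i]-C[(i+1)%4]).round(3) for i in range(4)])
# fit rigid: local BL,BR,FR,FL
L=np.array([[.105,.13],[.105,-.13],[-.105,-.13],[-.105,.13]])
ctr=C[:,:2].mean(0); H=(L).T@(C[:,:2]-ctr);U,S,Vt=np.linalg.svd(H);R=(U@Vt).T
yaw=np.arctan2(R[1,0],R[0,0]);print("cab",ctr.round(4),"yaw",yaw.round(4), "res",((L@R.T+ctr)-C[:,:2]).round(3).tolist())
hinge=R@[-.105,.13]+ctr;print("hinge",hinge)
def handle(a): # door dir from hinge: local (-sin a.., -cos a)
    d=np.array([-np.sin(a),-np.cos(a)]);n=np.array([-np.cos(a),np.sin(a)])
    return R@(d*.225+n*.079)+hinge
for a in (0,.05,.1,1.5,1.6):
    h=handle(a);print(a,h.round(3),proj("top",[[*h,.13],[*h,.055]]).round(1).tolist())
print("seen", f([(318,347),(320,308),(357,305),(355,262),(101,283)]), cast("top",f([(357,303),(101,283)]),.134).round(3))
im=cv2.imread("pics/top0.png");hsv=cv2.cvtColor(im,cv2.COLOR_BGR2HSV)
# outline of casts: GrabCut on small window
for nm,(u,v) in dict(pear=(408,245),a=(306,257),b=(173,238)).items():
    w=24;c=cv2.resize(im[v-w:v+w,u-w:u+w],None,fx=4,fy=4,interpolation=cv2.INTER_CUBIC)
    m=np.full(c.shape[:2],0,np.uint8);cv2.circle(m,(4*w,4*w),17*4,3,-1);cv2.circle(m,(4*w,4*w),12,1,-1)
    cv2.grabCut(c,m,None,np.zeros((1,65)),np.zeros((1,65)),6,cv2.GC_INIT_WITH_MASK)
    b=((m==1)|(m==3)).astype(np.uint8);b=cv2.morphologyEx(b,cv2.MORPH_OPEN,np.ones((7,7)))
    cn=max(cv2.findContours(b,0,2)[0],key=cv2.contourArea)[:,0]
    P=cast("top",cn/4.+[u-w,v-w],.015)[:,:2].astype(np.float32)
    r=cv2.minAreaRect(P*1000);q=b.copy()*120;cv2.imwrite(f"pics/m_{nm}.png",np.hstack([c,cv2.merge([q,q,q])]))
    print(nm,r)
cv2.imwrite("pics/masks.png",np.vstack([cv2.imread(f"pics/m_{n}.png") for n in("pear","a","b")]))
```

```text
[[ 0.845  0.115  0.135]
 [ 0.829 -0.141  0.135]
 [ 0.622 -0.13   0.135]
 [ 0.635  0.123  0.135]] [np.float64(0.257), np.float64(0.208), np.float64(0.253), np.float64(0.211)]
cab [ 0.7328 -0.0081] yaw -0.0526 res [[-0.001, 0.001], [0.001, -0.002], [-0.0, -0.003], [-0.0, 0.004]]
hinge [0.63475869 0.12726373]
0 [ 0.544 -0.093] [[338.7, 213.4], [337.6, 216.3]]
0.05 [ 0.533 -0.088] [[337.1, 217.1], [336.1, 219.9]]
0.1 [ 0.522 -0.083] [[335.4, 220.8], [334.5, 223.3]]
1.5 [0.408 0.202] [[238.6, 261.7], [242.2, 262.4]]
1.6 [0.417 0.224] [[231.0, 258.9], [235.0, 259.7]]
seen [(335.6666666666667, 220.33333333333331), (336.3333333333333, 207.33333333333331), (348.6666666666667, 206.33333333333331), (348.0, 192.0), (263.3333333333333, 199.0)] [[ 0.566 -0.123  0.134]
 [ 0.591  0.128  0.134]]
pear ((452.97259521484375, -315.18316650390625), (47.947898864746094, 85.68299102783203), 87.50772094726562)
a ((421.9428405761719, 7.9241485595703125), (51.028995513916016, 55.4542350769043), 88.82925415039062)
b ((490.2232971191406, 424.8972473144531), (58.345245361328125, 62.74012756347656), 19.08404541015625)
```

View pics/masks.png

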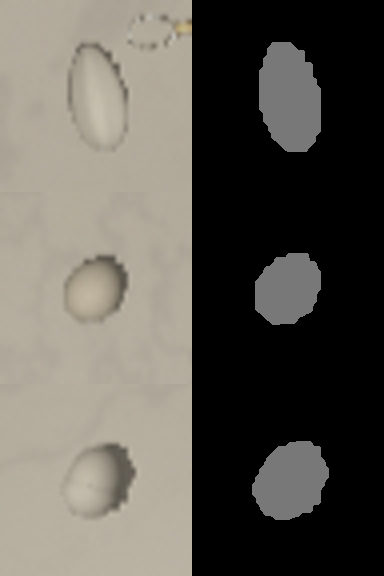

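```bash
cat >> h.py <<'E'
def pose():
    s=manip.state();R=Ro.from_quat(np.roll(s["tool_rot"],-1)).as_matrix()
    return np.array([*s["tool_pos"],np.degrees(np.arctan2(R[1,0],R[0,0]))])
def rows_for(wps,start=None):
    """wps: (x,y,z,psi_deg,hand,n); print the row numbers, with the rounding carried along."""
    c=np.array(pose() if start is None else start,float);k=0
    for *t,hand,n in wps:
        t=np.array(t);t[3]=c[3]+(t[3]-c[3]+180)%360-180 if abs(t[3]-c[3])>200 else t[3];c0=c.copy()
        for i in range(n):
            d=c0+(t-c0)*(i+1)/n-c;p=np.radians(c[3])
            v=np.array([d[0]*np.cos(p)+d[1]*np.sin(p),d[0]*np.sin(p)-d[1]*np.cos(p),-d[2]])/.15
            v=np.round(v,2);w=np.round(-d[3]/45,2)
            if np.linalg.norm(v)>.275 or abs(w)>.158: print("TOO FAST",v,w)
            q=v*.15;c=c+[q[0]*np.cos(p)+q[1]*np.sin(p),q[0]*np.sin(p)-q[1]*np.cos(p),-q[2],-w*45]
            print(('' if k%10 else '--\n')+'{"x":%g,"y":%g,"z":%g,"wz":%g,"hand":%g},'%(*(v+0.),w+0.,hand));k+=1
    print("rows",k,"end",c.round(4))
E
python3 - <<'E'
from h import *
im=cv2.imread("pics/top0.png")
for nm,(u,v) in dict(pear=(408,245),a=(306,257)).items():
    m=cv2.imread(f"pics/m_{nm}.png")[:,192:,0]>50
    ys,xs=np.nonzero(m);P=cast("top",np.c_[xs,ys]/4.+[u-24,v-24],.015)[:,:2]
    w,V=np.linalg.eigh(np.cov(P.T));print(nm,P.mean(0).round(4),np.sqrt(w)*4,"axis deg",np.degrees(np.arctan2(V[1,1],V[0,1])))
rows_for([(.420,.010,.13,135,1,20),(.420,.010,.004,135,1,7),(.420,.010,.004,135,-1,3)])
E
```

```text
pear [ 0.4523 -0.3151] [0.04832637 0.08878762] axis deg -173.28313408832926
a [0.4219 0.008 ] [0.04829538 0.06014655] axis deg 142.83922987842018
--
{"x":0.13,"y":-0.17,"z":0.03,"wz":-0.13,"hand":1},
{"x":0.15,"y":-0.15,"z":0.04,"wz":-0.13,"hand":1},
{"x":0.17,"y":-0.14,"z":0.03,"wz":-0.13,"hand":1},
{"x":0.18,"y":-0.12,"z":0.03,"wz":-0.13,"hand":1},
{"x":0.19,"y":-0.1,"z":0.04,"wz":-0.13,"hand":1},
{"x":0.2,"y":-0.08,"z":0.03,"wz":-0.13,"hand":1},
{"x":0.2,"y":-0.06,"z":0.03,"wz":-0.13,"hand":1},
{"x":0.21,"y":-0.04,"z":0.04,"wz":-0.13,"hand":1},
{"x":0.22,"y":-0.01,"z":0.03,"wz":-0.13,"hand":1},
{"x":0.21,"y":0,"z":0.03,"wz":-0.13,"hand":1},
--
{"x":0.21,"y":0.03,"z":0.04,"wz":-0.13,"hand":1},
{"x":0.21,"y":0.05,"z":0.03,"wz":-0.13,"hand":1},
{"x":0.21,"y":0.06,"z":0.03,"wz":-0.13,"hand":1},
{"x":0.19,"y":0.09,"z":0.04,"wz":-0.13,"hand":1},
{"x":0.19,"y":0.11,"z":0.03,"wz":-0.13,"hand":1},
{"x":0.17,"y":0.13,"z":0.03,"wz":-0.13,"hand":1},
{"x":0.16,"y":0.14,"z":0.04,"wz":-0.13,"hand":1},
{"x":0.14,"y":0.16,"z":0.03,"wz":-0.13,"hand":1},
{"x":0.13,"y":0.18,"z":0.03,"wz":-0.13,"hand":1},
{"x":0.11,"y":0.18,"z":0.04,"wz":-0.13,"hand":1},
--
{"x":0,"y":0,"z":0.12,"wz":0,"hand":1},
{"x":0,"y":0,"z":0.12,"wz":0,"hand":1},
{"x":0,"y":0,"z":0.12,"wz":0,"hand":1},
{"x":0,"y":0,"z":0.12,"wz":0,"hand":1},
{"x":0,"y":0,"z":0.12,"wz":0,"hand":1},
{"x":0,"y":0,"z":0.12,"wz":0,"hand":1},
{"x":-0.01,"y":0,"z":0.12,"wz":0,"hand":1},
{"x":0,"y":0,"z":0,"wz":0,"hand":-1},
{"x":0,"y":0,"z":0,"wz":0,"hand":-1},
{"x":0,"y":0,"z":0,"wz":0,"hand":-1},
rows 30 end [4.202000e-01 9.200000e-03 3.700000e-03 1.351501e+02]
```

send_rows:
  rows:
    - {"x":0.13,"y":-0.17,"z":0.03,"wz":-0.13,"hand":1}
    - {"x":0.15,"y":-0.15,"z":0.04,"wz":-0.13,"hand":1}
    - {"x":0.17,"y":-0.14,"z":0.03,"wz":-0.13,"hand":1}
    - {"x":0.18,"y":-0.12,"z":0.03,"wz":-0.13,"hand":1}
    - {"x":0.19,"y":-0.1,"z":0.04,"wz":-0.13,"hand":1}
    - {"x":0.2,"y":-0.08,"z":0.03,"wz":-0.13,"hand":1}
    - {"x":0.2,"y":-0.06,"z":0.03,"wz":-0.13,"hand":1}
    - {"x":0.21,"y":-0.04,"z":0.04,"wz":-0.13,"hand":1}
    - {"x":0.22,"y":-0.01,"z":0.03,"wz":-0.13,"hand":1}
    - {"x":0.21,"y":0,"z":0.03,"wz":-0.13,"hand":1}

```text
invalid input at $.rows[0]: expected keys x, y, z, wx, wy, wz, hand
```

send_rows:
  rows:
    - {"x":0.21,"y":0.03,"z":0.04,"wz":-0.13,"hand":1}
    - {"x":0.21,"y":0.05,"z":0.03,"wz":-0.13,"hand":1}
    - {"x":0.21,"y":0.06,"z":0.03,"wz":-0.13,"hand":1}
    - {"x":0.19,"y":0.09,"z":0.04,"wz":-0.13,"hand":1}
    - {"x":0.19,"y":0.11,"z":0.03,"wz":-0.13,"hand":1}
    - {"x":0.17,"y":0.13,"z":0.03,"wz":-0.13,"hand":1}
    - {"x":0.16,"y":0.14,"z":0.04,"wz":-0.13,"hand":1}
    - {"x":0.14,"y":0.16,"z":0.03,"wz":-0.13,"hand":1}
    - {"x":0.13,"y":0.18,"z":0.03,"wz":-0.13,"hand":1}
    - {"x":0.11,"y":0.18,"z":0.04,"wz":-0.13,"hand":1}

```text
invalid input at $.rows[0]: expected keys x, y, z, wx, wy, wz, hand
```

Run:
```python
from h import *
print(pose().round(4))
cv2.imwrite("pics/w1.png",grab_frame("wrist"))
P=[.4205,.0095,.02];print(proj("wrist",[P,[.42,.01,0]]))
```

```text
[ 0.1946 -0.5933  0.2302 18.1501]
[[-374.3075637  -372.77300719]
 [-322.35994991 -337.10307057]]
```

View pics/w1.png

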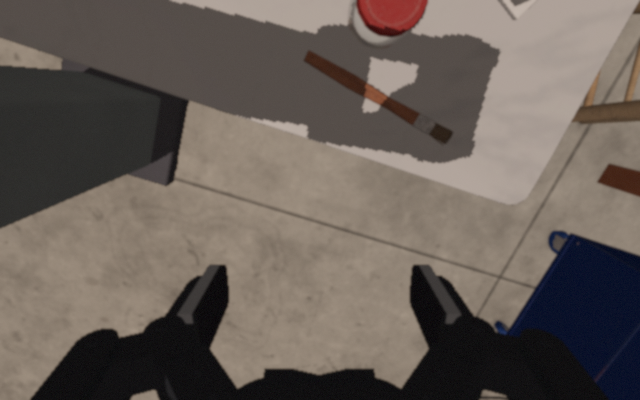

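send_rows:
  rows:
    - {"x":0.13,"y":-0.17,"z":0.03,"wx":0,"wy":0,"wz":-0.13,"hand":1}
    - {"x":0.15,"y":-0.15,"z":0.04,"wx":0,"wy":0,"wz":-0.13,"hand":1}
    - {"x":0.17,"y":-0.14,"z":0.03,"wx":0,"wy":0,"wz":-0.13,"hand":1}
    - {"x":0.18,"y":-0.12,"z":0.03,"wx":0,"wy":0,"wz":-0.13,"hand":1}
    - {"x":0.19,"y":-0.1,"z":0.04,"wx":0,"wy":0,"wz":-0.13,"hand":1}
    - {"x":0.2,"y":-0.08,"z":0.03,"wx":0,"wy":0,"wz":-0.13,"hand":1}
    - {"x":0.2,"y":-0.06,"z":0.03,"wx":0,"wy":0,"wz":-0.13,"hand":1}
    - {"x":0.21,"y":-0.04,"z":0.04,"wx":0,"wy":0,"wz":-0.13,"hand":1}
    - {"x":0.22,"y":-0.01,"z":0.03,"wx":0,"wy":0,"wz":-0.13,"hand":1}
    - {"x":0.21,"y":0,"z":0.03,"wx":0,"wy":0,"wz":-0.13,"hand":1}

```text
time: 0.98
tool_pos: [0.3076, -0.2907, 0.1812]
tool_rot: [-0.0, 0.783, 0.622, 0.0]
contact_force: [0.1, -0.4, 0.7]
gripper_width: 1.002
grasp_force: 0.0
```

send_rows:
  rows:
    - {"x":0.21,"y":0.03,"z":0.04,"wx":0,"wy":0,"wz":-0.13,"hand":1}
    - {"x":0.21,"y":0.05,"z":0.03,"wx":0,"wy":0,"wz":-0.13,"hand":1}
    - {"x":0.21,"y":0.06,"z":0.03,"wx":0,"wy":0,"wz":-0.13,"hand":1}
    - {"x":0.19,"y":0.09,"z":0.04,"wx":0,"wy":0,"wz":-0.13,"hand":1}
    - {"x":0.19,"y":0.11,"z":0.03,"wx":0,"wy":0,"wz":-0.13,"hand":1}
    - {"x":0.17,"y":0.13,"z":0.03,"wx":0,"wy":0,"wz":-0.13,"hand":1}
    - {"x":0.16,"y":0.14,"z":0.04,"wx":0,"wy":0,"wz":-0.13,"hand":1}
    - {"x":0.14,"y":0.16,"z":0.03,"wx":0,"wy":0,"wz":-0.13,"hand":1}
    - {"x":0.13,"y":0.18,"z":0.03,"wx":0,"wy":0,"wz":-0.13,"hand":1}
    - {"x":0.11,"y":0.18,"z":0.04,"wx":0,"wy":0,"wz":-0.13,"hand":1}

```text
time: 1.82
tool_pos: [0.4196, 0.0115, 0.1308]
tool_rot: [0.0, 0.379, 0.925, 0.0]
contact_force: [0.4, 0.2, 0.2]
gripper_width: 1.0
grasp_force: 0.0
```

```bash
sed -i 's/"wz":%g/"wx":0,"wy":0,"wz":%g/' h.py
python3 - <<'E'
from h import *
print(pose().round(4))
im=grab_frame("wrist");u,v=proj("wrist",[[.4205,.0095,.015]])[0];print(u,v)
print(proj("wrist",[[.4205,.0095,0]]))
cv2.circle(im,(int(u),int(v)),3,(0,0,255),-1);cv2.imwrite("pics/w2.png",im)
E
```

```text
[4.196000e-01 1.150000e-02 1.308000e-01 1.354603e+02]
313.17663309084 201.00823097716577
[[313.40453739 195.6093141 ]]
```

View pics/w2.png

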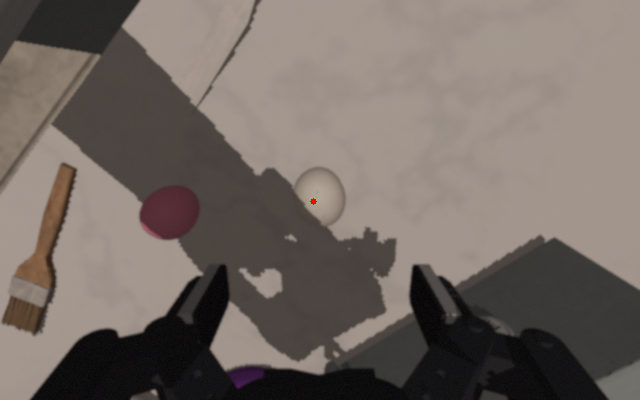

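Run:
```python
from h import *
e=cast("wrist",[(320,196),(170,212)],.015);print(e.round(4))
x,y=e[0,:2]
rows_for([(x,y,.004,135.4,1,6),(x,y,.004,135.4,-1,4)])
```

```text
[[ 0.4213  0.0168  0.015 ]
 [ 0.3419 -0.0858  0.015 ]]
--
{"x":0,"y":0,"z":0.14,"wx":0,"wy":0,"wz":0,"hand":1},
{"x":0,"y":0,"z":0.14,"wx":0,"wy":0,"wz":0,"hand":1},
{"x":0,"y":0.01,"z":0.14,"wx":0,"wy":0,"wz":0.01,"hand":1},
{"x":0,"y":0,"z":0.14,"wx":0,"wy":0,"wz":0,"hand":1},
{"x":0,"y":0,"z":0.14,"wx":0,"wy":0,"wz":0,"hand":1},
{"x":0,"y":0,"z":0.14,"wx":0,"wy":0,"wz":0,"hand":1},
{"x":0,"y":0,"z":0,"wx":0,"wy":0,"wz":0,"hand":-1},
{"x":0,"y":0,"z":0,"wx":0,"wy":0,"wz":0,"hand":-1},
{"x":0,"y":0,"z":0,"wx":0,"wy":0,"wz":0,"hand":-1},
{"x":0,"y":0,"z":0,"wx":0,"wy":0,"wz":0,"hand":-1},
rows 10 end [4.208000e-01 1.670000e-02 3.400000e-03 1.354397e+02]
```

Run:
```python
from h import *
print(pose().round(4),manip.state()["time"],np.abs(manip.state()["joint_vel"]).max())
```

```text
[4.198000e-01 1.560000e-02 1.294000e-01 1.358897e+02] 1.8667 0.09219266106337126
```

send_rows:
  rows:
    - {"x":0,"y":0,"z":0.1,"wx":0,"wy":0,"wz":0,"hand":1}
    - {"x":0,"y":0,"z":0.1,"wx":0,"wy":0,"wz":0,"hand":1}
    - {"x":0,"y":0,"z":0.1,"wx":0,"wy":0,"wz":0,"hand":1}
    - {"x":0,"y":0,"z":0.1,"wx":0,"wy":0,"wz":0,"hand":1}
    - {"x":0,"y":0,"z":0.1,"wx":0,"wy":0,"wz":0,"hand":1}
    - {"x":0,"y":0,"z":0,"wx":0,"wy":0,"wz":0,"hand":1}
    - {"x":0,"y":0,"z":0,"wx":0,"wy":0,"wz":0,"hand":1}
    - {"x":0,"y":0,"z":0,"wx":0,"wy":0,"wz":0,"hand":1}
    - {"x":0,"y":0,"z":0,"wx":0,"wy":0,"wz":0,"hand":1}
    - {"x":0,"y":0,"z":0,"wx":0,"wy":0,"wz":0,"hand":1}

```text
time: 2.7
tool_pos: [0.4201, 0.0095, 0.057]
tool_rot: [0.001, 0.381, 0.924, 0.0]
contact_force: [0.4, 0.5, -0.3]
gripper_width: 1.001
grasp_force: 0.0
```

Run:
```python
from h import *
print(pose().round(4))
im=grab_frame("wrist");print(pose().round(4),np.abs(manip.state()["joint_vel"]).max())
g=cv2.cvtColor(im,cv2.COLOR_BGR2GRAY);b=(g>130).astype(np.uint8)
u,v=proj("wrist",[[.4213,.0168,.015]])[0];print(u,v)
cv2.circle(im,(int(u),int(v)),3,(0,0,255),-1);cv2.imwrite("pics/w3.png",im)
```

```text
[4.201000e-01 9.500000e-03 5.700000e-02 1.351473e+02]
[4.200000e-01 9.500000e-03 5.680000e-02 1.351446e+02] 0.005518537841148668
327.4414307800338 224.41702488062788
```

View pics/w3.png

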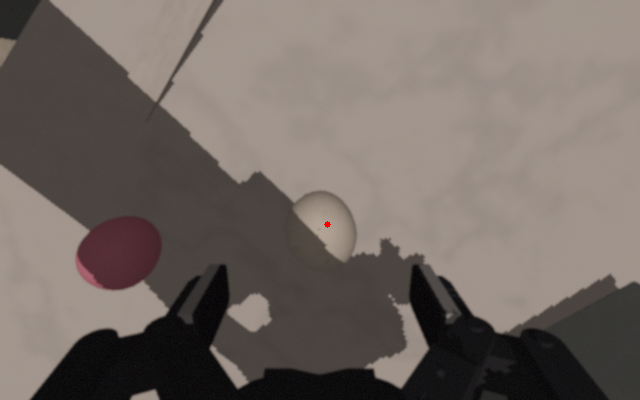

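Run:
```python
from h import *
e=cast("wrist",[(322,230)],.018)[0];print(e)
x,y=e[:2]
rows_for([(x,y,.004,135,1,5),(x,y,.004,135,1,1),(x,y,.004,135,-1,4)])
c=np.array([x,y,.004,135])
print("LIFT");rows_for([(x,y,.075,135,-1,4),(.43,-.13,.075,135,-1,5),(.43,-.13,.075,135,-1,1),(.43,-.13,.006,135,-1,6),(.43,-.13,.006,135,-1,2),(.43,-.13,.006,135,1,2)],c)
```

```text
[0.4206274  0.01262864 0.018     ]
--
{"x":0,"y":0,"z":0.07,"wx":0,"wy":0,"wz":0,"hand":1},
{"x":0,"y":0.01,"z":0.07,"wx":0,"wy":0,"wz":0,"hand":1},
{"x":0.01,"y":0,"z":0.07,"wx":0,"wy":0,"wz":0,"hand":1},
{"x":0,"y":0,"z":0.07,"wx":0,"wy":0,"wz":0,"hand":1},
{"x":0,"y":0.01,"z":0.07,"wx":0,"wy":0,"wz":0,"hand":1},
{"x":0,"y":0,"z":0,"wx":0,"wy":0,"wz":0,"hand":1},
{"x":0,"y":0,"z":0,"wx":0,"wy":0,"wz":0,"hand":-1},
{"x":0,"y":0,"z":0,"wx":0,"wy":0,"wz":0,"hand":-1},
{"x":0,"y":0,"z":0,"wx":0,"wy":0,"wz":0,"hand":-1},
{"x":0,"y":0,"z":0,"wx":0,"wy":0,"wz":0,"hand":-1},
rows 10 end [4.210000e-01 1.270000e-02 4.300000e-03 1.351446e+02]
LIFT
--
{"x":0,"y":0,"z":-0.12,"wx":0,"wy":0,"wz":0,"hand":-1},
{"x":0,"y":0,"z":-0.12,"wx":0,"wy":0,"wz":0,"hand":-1},
{"x":0,"y":0,"z":-0.12,"wx":0,"wy":0,"wz":0,"hand":-1},
{"x":0,"y":0,"z":-0.11,"wx":0,"wy":0,"wz":0,"hand":-1},
{"x":-0.14,"y":-0.13,"z":0,"wx":0,"wy":0,"wz":0,"hand":-1},
{"x":-0.15,"y":-0.12,"z":0,"wx":0,"wy":0,"wz":0,"hand":-1},
{"x":-0.14,"y":-0.13,"z":0,"wx":0,"wy":0,"wz":0,"hand":-1},
{"x":-0.14,"y":-0.12,"z":0,"wx":0,"wy":0,"wz":0,"hand":-1},
{"x":-0.15,"y":-0.13,"z":0,"wx":0,"wy":0,"wz":0,"hand":-1},
{"x":0,"y":0,"z":0,"wx":0,"wy":0,"wz":0,"hand":-1},
--
{"x":0,"y":0,"z":0.08,"wx":0,"wy":0,"wz":0,"hand":-1},
{"x":0,"y":0,"z":0.07,"wx":0,"wy":0,"wz":0,"hand":-1},
{"x":0,"y":0,"z":0.08,"wx":0,"wy":0,"wz":0,"hand":-1},
{"x":0,"y":0,"z":0.07,"wx":0,"wy":0,"wz":0,"hand":-1},
{"x":0,"y":0,"z":0.08,"wx":0,"wy":0,"wz":0,"hand":-1},
{"x":0,"y":0,"z":0.08,"wx":0,"wy":0,"wz":0,"hand":-1},
{"x":0,"y":0,"z":0,"wx":0,"wy":0,"wz":0,"hand":-1},
{"x":0,"y":0,"z":0,"wx":0,"wy":0,"wz":0,"hand":-1},
{"x":0,"y":0,"z":0,"wx":0,"wy":0,"wz":0,"hand":1},
{"x":0,"y":0,"z":0,"wx":0,"wy":0,"wz":0,"hand":1},
rows 20 end [ 4.302e-01 -1.306e-01  5.500e-03  1.350e+02]
```

send_rows:
  rows:
    - {"x":0,"y":0,"z":0.07,"wx":0,"wy":0,"wz":0,"hand":1}
    - {"x":0,"y":0.01,"z":0.07,"wx":0,"wy":0,"wz":0,"hand":1}
    - {"x":0.01,"y":0,"z":0.07,"wx":0,"wy":0,"wz":0,"hand":1}
    - {"x":0,"y":0,"z":0.07,"wx":0,"wy":0,"wz":0,"hand":1}
    - {"x":0,"y":0.01,"z":0.07,"wx":0,"wy":0,"wz":0,"hand":1}
    - {"x":0,"y":0,"z":0,"wx":0,"wy":0,"wz":0,"hand":1}
    - {"x":0,"y":0,"z":0,"wx":0,"wy":0,"wz":0,"hand":-1}
    - {"x":0,"y":0,"z":0,"wx":0,"wy":0,"wz":0,"hand":-1}
    - {"x":0,"y":0,"z":0,"wx":0,"wy":0,"wz":0,"hand":-1}
    - {"x":0,"y":0,"z":0,"wx":0,"wy":0,"wz":0,"hand":-1}

```text
time: 3.58
tool_pos: [0.4209, 0.0126, 0.0043]
tool_rot: [0.001, 0.381, 0.924, -0.0]
contact_force: [-0.5, -0.5, 6.0]
gripper_width: 0.478
grasp_force: 59.9
```

send_rows:
  rows:
    - {"x":0,"y":0,"z":-0.12,"wx":0,"wy":0,"wz":0,"hand":-1}
    - {"x":0,"y":0,"z":-0.12,"wx":0,"wy":0,"wz":0,"hand":-1}
    - {"x":0,"y":0,"z":-0.12,"wx":0,"wy":0,"wz":0,"hand":-1}
    - {"x":0,"y":0,"z":-0.11,"wx":0,"wy":0,"wz":0,"hand":-1}
    - {"x":-0.14,"y":-0.13,"z":0,"wx":0,"wy":0,"wz":0,"hand":-1}
    - {"x":-0.15,"y":-0.12,"z":0,"wx":0,"wy":0,"wz":0,"hand":-1}
    - {"x":-0.14,"y":-0.13,"z":0,"wx":0,"wy":0,"wz":0,"hand":-1}
    - {"x":-0.14,"y":-0.12,"z":0,"wx":0,"wy":0,"wz":0,"hand":-1}
    - {"x":-0.15,"y":-0.13,"z":0,"wx":0,"wy":0,"wz":0,"hand":-1}
    - {"x":0,"y":0,"z":0,"wx":0,"wy":0,"wz":0,"hand":-1}

```text
time: 4.42
tool_pos: [0.4312, -0.1345, 0.0751]
tool_rot: [0.002, 0.383, 0.924, -0.001]
contact_force: [0.5, 0.8, 0.4]
gripper_width: 0.475
grasp_force: 60.6
```

send_rows:
  rows:
    - {"x":0,"y":0,"z":0.08,"wx":0,"wy":0,"wz":0,"hand":-1}
    - {"x":0,"y":0,"z":0.07,"wx":0,"wy":0,"wz":0,"hand":-1}
    - {"x":0,"y":0,"z":0.08,"wx":0,"wy":0,"wz":0,"hand":-1}
    - {"x":0,"y":0,"z":0.07,"wx":0,"wy":0,"wz":0,"hand":-1}
    - {"x":0,"y":0,"z":0.08,"wx":0,"wy":0,"wz":0,"hand":-1}
    - {"x":0,"y":0,"z":0.08,"wx":0,"wy":0,"wz":0,"hand":-1}
    - {"x":0,"y":0,"z":0,"wx":0,"wy":0,"wz":0,"hand":-1}
    - {"x":0,"y":0,"z":0,"wx":0,"wy":0,"wz":0,"hand":-1}
    - {"x":0,"y":0,"z":0,"wx":0,"wy":0,"wz":0,"hand":1}
    - {"x":0,"y":0,"z":0,"wx":0,"wy":0,"wz":0,"hand":1}

```text
time: 5.25
tool_pos: [0.4303, -0.13, 0.0048]
tool_rot: [0.0, 0.381, 0.924, 0.0]
contact_force: [0.1, 0.5, 0.1]
gripper_width: 0.744
grasp_force: 0.0
```

Run:
```python
from h import *
print(pose().round(4))
rows_for([(.43,-.13,.006,135,1,1),(.43,-.13,.18,136,1,6),(.533,-.088,.18,174,1,7),(.533,-.088,.18,174,1,6)],[.43,-.1304,.0058,135.14])
```

```text
[ 4.303000e-01 -1.300000e-01  4.800000e-03  1.351772e+02]
--
{"x":0,"y":0,"z":0,"wx":0,"wy":0,"wz":0,"hand":1},
{"x":0,"y":0,"z":-0.19,"wx":0,"wy":0,"wz":0,"hand":1},
{"x":0,"y":0,"z":-0.2,"wx":0,"wy":0,"wz":-0.01,"hand":1},
{"x":0,"y":0,"z":-0.19,"wx":0,"wy":0,"wz":0,"hand":1},
{"x":0,"y":0,"z":-0.19,"wx":0,"wy":0,"wz":0,"hand":1},
{"x":0,"y":0,"z":-0.2,"wx":0,"wy":0,"wz":-0.01,"hand":1},
{"x":0,"y":0,"z":-0.19,"wx":0,"wy":0,"wz":0,"hand":1},
{"x":-0.04,"y":0.1,"z":0,"wx":0,"wy":0,"wz":-0.12,"hand":1},
{"x":-0.05,"y":0.09,"z":0,"wx":0,"wy":0,"wz":-0.12,"hand":1},
{"x":-0.06,"y":0.09,"z":0,"wx":0,"wy":0,"wz":-0.12,"hand":1},
--
{"x":-0.07,"y":0.08,"z":0,"wx":0,"wy":0,"wz":-0.12,"hand":1},
{"x":-0.08,"y":0.07,"z":0,"wx":0,"wy":0,"wz":-0.12,"hand":1},
{"x":-0.08,"y":0.07,"z":0,"wx":0,"wy":0,"wz":-0.12,"hand":1},
{"x":-0.09,"y":0.06,"z":0,"wx":0,"wy":0,"wz":-0.12,"hand":1},
{"x":0,"y":0,"z":0,"wx":0,"wy":0,"wz":0,"hand":1},
{"x":0,"y":0,"z":0,"wx":0,"wy":0,"wz":0,"hand":1},
{"x":0,"y":0,"z":0,"wx":0,"wy":0,"wz":0,"hand":1},
{"x":0,"y":0,"z":0,"wx":0,"wy":0,"wz":0,"hand":1},
{"x":0,"y":0,"z":0,"wx":0,"wy":0,"wz":0,"hand":1},
{"x":0,"y":0,"z":0,"wx":0,"wy":0,"wz":0,"hand":1},
rows 20 end [ 5.3350e-01 -8.8000e-02  1.7980e-01  1.7384e+02]
```

send_rows:
  rows:
    - {"x":0,"y":0,"z":0,"wx":0,"wy":0,"wz":0,"hand":1}
    - {"x":0,"y":0,"z":-0.19,"wx":0,"wy":0,"wz":0,"hand":1}
    - {"x":0,"y":0,"z":-0.2,"wx":0,"wy":0,"wz":-0.01,"hand":1}
    - {"x":0,"y":0,"z":-0.19,"wx":0,"wy":0,"wz":0,"hand":1}
    - {"x":0,"y":0,"z":-0.19,"wx":0,"wy":0,"wz":0,"hand":1}
    - {"x":0,"y":0,"z":-0.2,"wx":0,"wy":0,"wz":-0.01,"hand":1}
    - {"x":0,"y":0,"z":-0.19,"wx":0,"wy":0,"wz":0,"hand":1}
    - {"x":-0.04,"y":0.1,"z":0,"wx":0,"wy":0,"wz":-0.12,"hand":1}
    - {"x":-0.05,"y":0.09,"z":0,"wx":0,"wy":0,"wz":-0.12,"hand":1}
    - {"x":-0.06,"y":0.09,"z":0,"wx":0,"wy":0,"wz":-0.12,"hand":1}

```text
time: 6.08
tool_pos: [0.4751, -0.1114, 0.1802]
tool_rot: [0.001, 0.238, 0.971, -0.0]
contact_force: [-0.6, -0.3, -0.6]
gripper_width: 0.996
grasp_force: 0.0
```

send_rows:
  rows:
    - {"x":-0.07,"y":0.08,"z":0,"wx":0,"wy":0,"wz":-0.12,"hand":1}
    - {"x":-0.08,"y":0.07,"z":0,"wx":0,"wy":0,"wz":-0.12,"hand":1}
    - {"x":-0.08,"y":0.07,"z":0,"wx":0,"wy":0,"wz":-0.12,"hand":1}
    - {"x":-0.09,"y":0.06,"z":0,"wx":0,"wy":0,"wz":-0.12,"hand":1}
    - {"x":0,"y":0,"z":0,"wx":0,"wy":0,"wz":0,"hand":1}
    - {"x":0,"y":0,"z":0,"wx":0,"wy":0,"wz":0,"hand":1}
    - {"x":0,"y":0,"z":0,"wx":0,"wy":0,"wz":0,"hand":1}
    - {"x":0,"y":0,"z":0,"wx":0,"wy":0,"wz":0,"hand":1}
    - {"x":0,"y":0,"z":0,"wx":0,"wy":0,"wz":0,"hand":1}
    - {"x":0,"y":0,"z":0,"wx":0,"wy":0,"wz":0,"hand":1}

```text
time: 6.92
tool_pos: [0.5332, -0.0881, 0.1789]
tool_rot: [0.0, 0.054, 0.999, -0.0]
contact_force: [-0.7, 0.3, -0.2]
gripper_width: 1.005
grasp_force: 0.0
```

Run:
```python
from h import *
print(pose().round(4))
im=grab_frame("wrist");c=calibration("wrist");print((-np.array(c["R"]).T@np.ravel(c["t"])).round(3))
h=[.533,-.088];print(proj("wrist",[[*h,.13],[*h,.055]]).round())
cv2.imwrite("pics/w4.png",im)
```

```text
[ 5.332000e-01 -8.810000e-02  1.789000e-01  1.737872e+02]
[ 0.451 -0.079  0.321]
[[319. 225.]
 [319. 191.]]
```

View pics/w4.png

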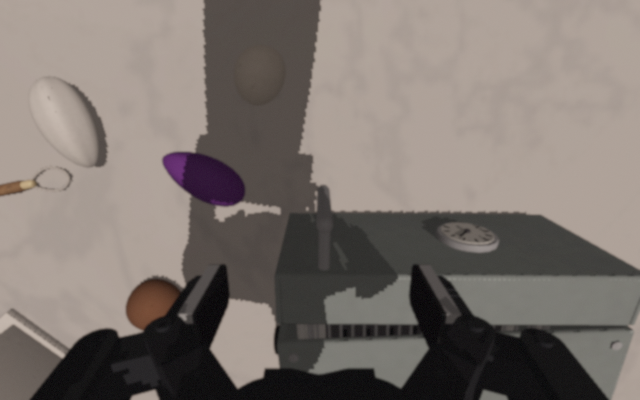

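Run:
```python
from h import *
hx,hy=.532,-.0858
rows_for([(hx,hy,.18,174,1,1),(hx,hy,.091,174,1,4),(hx,hy,.091,174,1,1),(hx,hy,.091,174,-1,4)],[.5335,-.088,.1798,173.84])
H=np.array([.6348,.1273]);v=np.array([hx,hy])-H;r=np.hypot(*v);a0=np.arctan2(v[1],v[0]);print(r,a0)
w=[]
sched=np.r_[np.linspace(2,4.8,4),[4.8]*15,4,3,1.5];s=np.cumsum(sched);print(len(s),s[-1])
s=s*90.5/s[-1]
for a in s:
    t=a0-np.radians(a);rr=r+(.2375-r)*a/90
    w.append((H[0]+rr*np.cos(t),H[1]+rr*np.sin(t),.091,174-a,-1,1))
rows_for(w,[hx,hy,.0911,173.84])
```

```text
--
{"x":0.01,"y":0.01,"z":0,"wx":0,"wy":0,"wz":0,"hand":1},
{"x":0,"y":0,"z":0.15,"wx":0,"wy":0,"wz":0,"hand":1},
{"x":0,"y":0,"z":0.15,"wx":0,"wy":0,"wz":0,"hand":1},
{"x":0,"y":0,"z":0.14,"wx":0,"wy":0,"wz":0,"hand":1},
{"x":0,"y":0,"z":0.15,"wx":0,"wy":0,"wz":0,"hand":1},
{"x":0,"y":0,"z":0,"wx":0,"wy":0,"wz":0,"hand":1},
{"x":0,"y":0,"z":0,"wx":0,"wy":0,"wz":0,"hand":-1},
{"x":0,"y":0,"z":0,"wx":0,"wy":0,"wz":0,"hand":-1},
{"x":0,"y":0,"z":0,"wx":0,"wy":0,"wz":0,"hand":-1},
{"x":0,"y":0,"z":0,"wx":0,"wy":0,"wz":0,"hand":-1},
rows 10 end [ 5.3220e-01 -8.6300e-02  9.1300e-02  1.7384e+02]
0.23659976754003798 -2.020267191857903
22 94.09999999999998
--
{"x":0.05,"y":0.02,"z":0,"wx":0,"wy":0,"wz":0.04,"hand":-1},
{"x":0.07,"y":0.03,"z":0,"wx":0,"wy":0,"wz":0.06,"hand":-1},
{"x":0.1,"y":0.03,"z":0,"wx":0,"wy":0,"wz":0.08,"hand":-1},
{"x":0.12,"y":0.05,"z":0,"wx":0,"wy":0,"wz":0.11,"hand":-1},
{"x":0.11,"y":0.05,"z":0,"wx":0,"wy":0,"wz":0.1,"hand":-1},
{"x":0.12,"y":0.05,"z":0,"wx":0,"wy":0,"wz":0.1,"hand":-1},
{"x":0.12,"y":0.04,"z":0,"wx":0,"wy":0,"wz":0.1,"hand":-1},
{"x":0.12,"y":0.0
[... 241 characters left out ...]
:0.04,"z":0,"wx":0,"wy":0,"wz":0.1,"hand":-1},
{"x":0.12,"y":0.05,"z":0,"wx":0,"wy":0,"wz":0.1,"hand":-1},
{"x":0.12,"y":0.05,"z":0,"wx":0,"wy":0,"wz":0.1,"hand":-1},
{"x":0.11,"y":0.05,"z":0,"wx":0,"wy":0,"wz":0.11,"hand":-1},
{"x":0.12,"y":0.04,"z":0,"wx":0,"wy":0,"wz":0.1,"hand":-1},
{"x":0.12,"y":0.05,"z":0,"wx":0,"wy":0,"wz":0.1,"hand":-1},
{"x":0.12,"y":0.05,"z":0,"wx":0,"wy":0,"wz":0.1,"hand":-1},
{"x":0.12,"y":0.05,"z":0,"wx":0,"wy":0,"wz":0.11,"hand":-1},
{"x":0.09,"y":0.03,"z":0,"wx":0,"wy":0,"wz":0.08,"hand":-1},
--
{"x":0.08,"y":0.03,"z":0,"wx":0,"wy":0,"wz":0.07,"hand":-1},
{"x":0.04,"y":0.02,"z":0,"wx":0,"wy":0,"wz":0.03,"hand":-1},
rows 22 end [ 0.4223  0.2328  0.0911 83.39  ]
```

send_rows:
  rows:
    - {"x":0.01,"y":0.02,"z":0,"wx":0,"wy":0,"wz":0,"hand":1}
    - {"x":0,"y":0,"z":0.15,"wx":0,"wy":0,"wz":0,"hand":1}
    - {"x":0,"y":0,"z":0.15,"wx":0,"wy":0,"wz":0,"hand":1}
    - {"x":0,"y":0,"z":0.14,"wx":0,"wy":0,"wz":0,"hand":1}
    - {"x":0,"y":0,"z":0.15,"wx":0,"wy":0,"wz":0,"hand":1}
    - {"x":0,"y":0,"z":0,"wx":0,"wy":0,"wz":0,"hand":1}
    - {"x":0,"y":0,"z":0,"wx":0,"wy":0,"wz":0,"hand":-1}
    - {"x":0,"y":0,"z":0,"wx":0,"wy":0,"wz":0,"hand":-1}
    - {"x":0,"y":0,"z":0,"wx":0,"wy":0,"wz":0,"hand":-1}
    - {"x":0,"y":0,"z":0,"wx":0,"wy":0,"wz":0,"hand":-1}

```text
time: 7.8
tool_pos: [0.5338, -0.085, 0.0923]
tool_rot: [0.002, 0.054, 0.999, -0.0]
contact_force: [0.4, -0.4, 0.6]
gripper_width: 0.453
grasp_force: 0.0
```

send_rows:
  rows:
    - {"x":0,"y":0,"z":0,"wx":0,"wy":0,"wz":0,"hand":-1}
    - {"x":0,"y":0,"z":0,"wx":0,"wy":0,"wz":0,"hand":-1}
    - {"x":0,"y":0,"z":0,"wx":0,"wy":0,"wz":0,"hand":-1}
    - {"x":0,"y":0,"z":0,"wx":0,"wy":0,"wz":0,"hand":-1}
    - {"x":0,"y":0,"z":0,"wx":0,"wy":0,"wz":0,"hand":-1}
    - {"x":0,"y":0,"z":0,"wx":0,"wy":0,"wz":0,"hand":-1}
    - {"x":0,"y":0,"z":0,"wx":0,"wy":0,"wz":0,"hand":-1}
    - {"x":0.05,"y":0.02,"z":0,"wx":0,"wy":0,"wz":0.04,"hand":-1}
    - {"x":0.07,"y":0.03,"z":0,"wx":0,"wy":0,"wz":0.06,"hand":-1}
    - {"x":0.1,"y":0.03,"z":0,"wx":0,"wy":0,"wz":0.08,"hand":-1}

```text
time: 8.63
tool_pos: [0.5033, -0.0676, 0.0913]
tool_rot: [0.002, 0.126, 0.992, 0.001]
contact_force: [6.2, 7.3, 4.0]
gripper_width: 0.111
grasp_force: 59.4
```

Gripping the bar; the door is moving with low force. Swing on.

send_rows:
  rows:
    - {"x":0.12,"y":0.05,"z":0,"wx":0,"wy":0,"wz":0.11,"hand":-1}
    - {"x":0.11,"y":0.05,"z":0,"wx":0,"wy":0,"wz":0.1,"hand":-1}
    - {"x":0.12,"y":0.05,"z":0,"wx":0,"wy":0,"wz":0.1,"hand":-1}
    - {"x":0.12,"y":0.04,"z":0,"wx":0,"wy":0,"wz":0.1,"hand":-1}
    - {"x":0.12,"y":0.05,"z":0,"wx":0,"wy":0,"wz":0.11,"hand":-1}
    - {"x":0.12,"y":0.05,"z":0,"wx":0,"wy":0,"wz":0.1,"hand":-1}
    - {"x":0.11,"y":0.05,"z":0,"wx":0,"wy":0,"wz":0.1,"hand":-1}
    - {"x":0.12,"y":0.05,"z":0,"wx":0,"wy":0,"wz":0.11,"hand":-1}
    - {"x":0.12,"y":0.04,"z":0,"wx":0,"wy":0,"wz":0.1,"hand":-1}
    - {"x":0.12,"y":0.05,"z":0,"wx":0,"wy":0,"wz":0.1,"hand":-1}

```text
time: 9.47
tool_pos: [0.4015, 0.0893, 0.0914]
tool_rot: [0.001, 0.506, 0.862, -0.0]
contact_force: [0.9, -0.3, 4.7]
gripper_width: 0.11
grasp_force: 59.6
```

send_rows:
  rows:
    - {"x":0.12,"y":0.05,"z":0,"wx":0,"wy":0,"wz":0.1,"hand":-1}
    - {"x":0.11,"y":0.05,"z":0,"wx":0,"wy":0,"wz":0.11,"hand":-1}
    - {"x":0.12,"y":0.04,"z":0,"wx":0,"wy":0,"wz":0.1,"hand":-1}
    - {"x":0.12,"y":0.05,"z":0,"wx":0,"wy":0,"wz":0.1,"hand":-1}
    - {"x":0.12,"y":0.05,"z":0,"wx":0,"wy":0,"wz":0.1,"hand":-1}
    - {"x":0.12,"y":0.05,"z":0,"wx":0,"wy":0,"wz":0.11,"hand":-1}
    - {"x":0.09,"y":0.03,"z":0,"wx":0,"wy":0,"wz":0.08,"hand":-1}
    - {"x":0.08,"y":0.03,"z":0,"wx":0,"wy":0,"wz":0.07,"hand":-1}
    - {"x":0.04,"y":0.02,"z":0,"wx":0,"wy":0,"wz":0.03,"hand":-1}
    - {"x":0,"y":0,"z":0,"wx":0,"wy":0,"wz":0,"hand":-1}

```text
time: 10.3
tool_pos: [0.4227, 0.2358, 0.0914]
tool_rot: [-0.001, 0.747, 0.665, 0.0]
contact_force: [-5.4, 4.1, 9.2]
gripper_width: 0.112
grasp_force: 60.2
```

Run:
```python
from h import *
p=pose();print(p.round(4))
rows_for([(*p[:3],p[3],1,4),(*p[:2],.19,p[3],1,5),(.6015,-.0012,.19,177,1,15),(.6015,-.0012,.19,177,1,6)])
```

```text
[ 0.4227  0.2358  0.0914 83.411 ]
--
{"x":0,"y":0,"z":0,"wx":0,"wy":0,"wz":0,"hand":1},
{"x":0,"y":0,"z":0,"wx":0,"wy":0,"wz":0,"hand":1},
{"x":0,"y":0,"z":0,"wx":0,"wy":0,"wz":0,"hand":1},
{"x":0,"y":0,"z":0,"wx":0,"wy":0,"wz":0,"hand":1},
{"x":0,"y":0,"z":-0.13,"wx":0,"wy":0,"wz":0,"hand":1},
{"x":0,"y":0,"z":-0.13,"wx":0,"wy":0,"wz":0,"hand":1},
{"x":0,"y":0,"z":-0.13,"wx":0,"wy":0,"wz":0,"hand":1},
{"x":0,"y":0,"z":-0.14,"wx":0,"wy":0,"wz":0,"hand":1},
{"x":0,"y":0,"z":-0.13,"wx":0,"wy":0,"wz":0,"hand":1},
{"x":-0.1,"y":0.09,"z":0,"wx":0,"wy":0,"wz":-0.14,"hand":1},
--
{"x":-0.1,"y":0.08,"z":0,"wx":0,"wy":0,"wz":-0.14,"hand":1},
{"x":-0.11,"y":0.07,"z":0,"wx":0,"wy":0,"wz":-0.14,"hand":1},
{"x":-0.12,"y":0.05,"z":0,"wx":0,"wy":0,"wz":-0.13,"hand":1},
{"x":-0.13,"y":0.05,"z":0,"wx":0,"wy":0,"wz":-0.14,"hand":1},
{"x":-0.13,"y":0.03,"z":0,"wx":0,"wy":0,"wz":-0.14,"hand":1},
{"x":-0.13,"y":0.01,"z":0,"wx":0,"wy":0,"wz":-0.14,"hand":1},
{"x":-0.13,"y":0,"z":0,"wx":0,"wy":0,"wz":-0.14,"hand":1},
{"x":-0.13,"y":-0.01,"z":0,"wx":0,"wy":0,"wz":-0.14,"hand":1},
{"x":-0.13,"y":-0.03,"z":0,"wx":0,"wy":0,"wz":-0.14,"hand":1},
{"x":-0.12,"y":-0.05,"z":0,"wx":0,"wy":0,"wz":-0.14,"hand":1},
--
{"x":-0.12,"y":-0.05,"z":0,"wx":0,"wy":0,"wz":-0.13,"hand":1},
{"x":-0.12,"y":-0.07,"z":0,"wx":0,"wy":0,"wz":-0.14,"hand":1},
{"x":-0.1,"y":-0.08,"z":0,"wx":0,"wy":0,"wz":-0.14,"hand":1},
{"x":-0.1,"y":-0.09,"z":0,"wx":0,"wy":0,"wz":-0.14,"hand":1},
{"x":0,"y":0,"z":0,"wx":0,"wy":0,"wz":0,"hand":1},
{"x":0,"y":0,"z":0,"wx":0,"wy":0,"wz":0,"hand":1},
{"x":0,"y":0,"z":0,"wx":0,"wy":0,"wz":0,"hand":1},
{"x":0,"y":0,"z":0,"wx":0,"wy":0,"wz":0,"hand":1},
{"x":0,"y":0,"z":0,"wx":0,"wy":0,"wz":0,"hand":1},
{"x":0,"y":0,"z":0,"wx":0,"wy":0,"wz":0,"hand":1},
rows 30 end [ 6.02100e-01 -1.00000e-03  1.90400e-01  1.77011e+02]
```

send_rows:
  rows:
    - {"x":0,"y":0,"z":0,"wx":0,"wy":0,"wz":0,"hand":1}
    - {"x":0,"y":0,"z":0,"wx":0,"wy":0,"wz":0,"hand":1}
    - {"x":0,"y":0,"z":0,"wx":0,"wy":0,"wz":0,"hand":1}
    - {"x":0,"y":0,"z":0,"wx":0,"wy":0,"wz":0,"hand":1}
    - {"x":0,"y":0,"z":-0.13,"wx":0,"wy":0,"wz":0,"hand":1}
    - {"x":0,"y":0,"z":-0.13,"wx":0,"wy":0,"wz":0,"hand":1}
    - {"x":0,"y":0,"z":-0.13,"wx":0,"wy":0,"wz":0,"hand":1}
    - {"x":0,"y":0,"z":-0.14,"wx":0,"wy":0,"wz":0,"hand":1}
    - {"x":0,"y":0,"z":-0.13,"wx":0,"wy":0,"wz":0,"hand":1}
    - {"x":-0.1,"y":0.09,"z":0,"wx":0,"wy":0,"wz":-0.14,"hand":1}

```text
time: 11.13
tool_pos: [0.4358, 0.2192, 0.1941]
tool_rot: [0.001, 0.708, 0.707, 0.004]
contact_force: [0.5, 0.4, 1.5]
gripper_width: 0.999
grasp_force: 0.0
```

send_rows:
  rows:
    - {"x":-0.1,"y":0.08,"z":0,"wx":0,"wy":0,"wz":-0.14,"hand":1}
    - {"x":-0.11,"y":0.07,"z":0,"wx":0,"wy":0,"wz":-0.14,"hand":1}
    - {"x":-0.12,"y":0.05,"z":0,"wx":0,"wy":0,"wz":-0.13,"hand":1}
    - {"x":-0.13,"y":0.05,"z":0,"wx":0,"wy":0,"wz":-0.14,"hand":1}
    - {"x":-0.13,"y":0.03,"z":0,"wx":0,"wy":0,"wz":-0.14,"hand":1}
    - {"x":-0.13,"y":0.01,"z":0,"wx":0,"wy":0,"wz":-0.14,"hand":1}
    - {"x":-0.13,"y":0,"z":0,"wx":0,"wy":0,"wz":-0.14,"hand":1}
    - {"x":-0.13,"y":-0.01,"z":0,"wx":0,"wy":0,"wz":-0.14,"hand":1}
    - {"x":-0.13,"y":-0.03,"z":0,"wx":0,"wy":0,"wz":-0.14,"hand":1}
    - {"x":-0.12,"y":-0.05,"z":0,"wx":0,"wy":0,"wz":-0.14,"hand":1}

```text
time: 11.97
tool_pos: [0.5534, 0.0586, 0.1889]
tool_rot: [-0.0, 0.237, 0.971, -0.0]
contact_force: [0.6, 0.2, 0.2]
gripper_width: 1.001
grasp_force: 0.0
```

send_rows:
  rows:
    - {"x":-0.12,"y":-0.05,"z":0,"wx":0,"wy":0,"wz":-0.13,"hand":1}
    - {"x":-0.12,"y":-0.07,"z":0,"wx":0,"wy":0,"wz":-0.14,"hand":1}
    - {"x":-0.1,"y":-0.08,"z":0,"wx":0,"wy":0,"wz":-0.14,"hand":1}
    - {"x":-0.1,"y":-0.09,"z":0,"wx":0,"wy":0,"wz":-0.14,"hand":1}
    - {"x":0,"y":0,"z":0,"wx":0,"wy":0,"wz":0,"hand":1}
    - {"x":0,"y":0,"z":0,"wx":0,"wy":0,"wz":0,"hand":1}
    - {"x":0,"y":0,"z":0,"wx":0,"wy":0,"wz":0,"hand":1}
    - {"x":0,"y":0,"z":0,"wx":0,"wy":0,"wz":0,"hand":1}
    - {"x":0,"y":0,"z":0,"wx":0,"wy":0,"wz":0,"hand":1}
    - {"x":0,"y":0,"z":0,"wx":0,"wy":0,"wz":0,"hand":1}

```text
time: 12.8
tool_pos: [0.6018, -0.0023, 0.1894]
tool_rot: [0.0, 0.026, 1.0, 0.0]
contact_force: [-0.8, -0.5, 0.1]
gripper_width: 0.997
grasp_force: 0.0
```

Run:
```python
from h import *
print(pose().round(4),manip.state()["gripper_width"])
im=grab_frame("wrist")
print("knob pred",proj("wrist",[[.6065,-.0014,.1],[.5975,-.0010,.1],[.5975,-.0010,.111]]).round())
cv2.imwrite("pics/w5.png",im)
```

```text
[ 6.018000e-01 -2.300000e-03  1.894000e-01  1.770288e+02] 0.9969089048088908
knob pred [[321. 210.]
 [320. 199.]
 [321. 204.]]
```

View pics/w5.png

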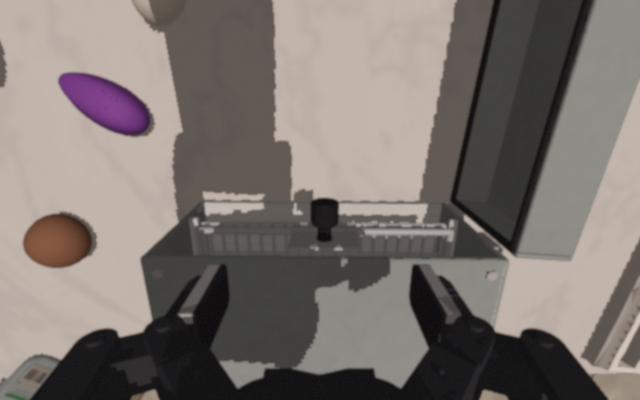

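send_rows:
  rows:
    - {"x":0,"y":0.01,"z":0.14,"wx":0,"wy":0,"wz":0,"hand":1}
    - {"x":0,"y":0,"z":0.14,"wx":0,"wy":0,"wz":0,"hand":1}
    - {"x":0,"y":0,"z":0.14,"wx":0,"wy":0,"wz":0,"hand":1}
    - {"x":0,"y":0,"z":0.14,"wx":0,"wy":0,"wz":0,"hand":1}
    - {"x":0,"y":0,"z":0.14,"wx":0,"wy":0,"wz":0,"hand":1}
    - {"x":0,"y":0,"z":0,"wx":0,"wy":0,"wz":0,"hand":-1}
    - {"x":0,"y":0,"z":0,"wx":0,"wy":0,"wz":0,"hand":-1}
    - {"x":0,"y":0,"z":0,"wx":0,"wy":0,"wz":0,"hand":-1}
    - {"x":0,"y":0,"z":0,"wx":0,"wy":0,"wz":0,"hand":-1}
    - {"x":0,"y":0,"z":0,"wx":0,"wy":0,"wz":0,"hand":-1}

```text
time: 13.68
tool_pos: [0.6036, -0.0008, 0.0866]
tool_rot: [0.002, 0.026, 1.0, 0.001]
contact_force: [0.0, 21.6, 8.9]
gripper_width: 0.295
grasp_force: 11.9
```

send_rows:
  rows:
    - {"x":0,"y":0,"z":0,"wx":0,"wy":0,"wz":0,"hand":-1}
    - {"x":0,"y":0,"z":0,"wx":0,"wy":0,"wz":0,"hand":-1}
    - {"x":0,"y":0,"z":0,"wx":0,"wy":0,"wz":0,"hand":-1}
    - {"x":0,"y":0,"z":0,"wx":0,"wy":0,"wz":0,"hand":-1}
    - {"x":0,"y":0,"z":0,"wx":0,"wy":0,"wz":0,"hand":-1}
    - {"x":0,"y":0,"z":0,"wx":0,"wy":0,"wz":0,"hand":-1}
    - {"x":0.03,"y":0,"z":0,"wx":0,"wy":0,"wz":0,"hand":-1}
    - {"x":0.06,"y":0,"z":0,"wx":0,"wy":0,"wz":0,"hand":-1}
    - {"x":0.08,"y":0,"z":0,"wx":0,"wy":0,"wz":0,"hand":-1}
    - {"x":0.1,"y":0,"z":0,"wx":0,"wy":0,"wz":0,"hand":-1}

```text
time: 14.52
tool_pos: [0.5642, 0.004, 0.0871]
tool_rot: [0.003, 0.026, 1.0, 0.004]
contact_force: [3.1, 11.2, 4.3]
gripper_width: 0.229
grasp_force: 59.6
```

send_rows:
  rows:
    - {"x":0.12,"y":0,"z":0,"wx":0,"wy":0,"wz":0,"hand":-1}
    - {"x":0.13,"y":0,"z":0,"wx":0,"wy":0,"wz":0,"hand":-1}
    - {"x":0.13,"y":0,"z":0,"wx":0,"wy":0,"wz":0,"hand":-1}
    - {"x":0.12,"y":0,"z":0,"wx":0,"wy":0,"wz":0,"hand":-1}
    - {"x":0.1,"y":0,"z":0,"wx":0,"wy":0,"wz":0,"hand":-1}
    - {"x":0.06,"y":0,"z":0,"wx":0,"wy":0,"wz":0,"hand":-1}
    - {"x":0.03,"y":0,"z":0,"wx":0,"wy":0,"wz":0,"hand":-1}
    - {"x":0,"y":0,"z":0,"wx":0,"wy":0,"wz":0,"hand":-1}
    - {"x":0,"y":0,"z":0,"wx":0,"wy":0,"wz":0,"hand":-1}
    - {"x":0,"y":0,"z":0,"wx":0,"wy":0,"wz":0,"hand":1}

```text
time: 15.35
tool_pos: [0.4596, 0.0076, 0.0863]
tool_rot: [0.002, 0.026, 1.0, 0.001]
contact_force: [0.1, -0.5, -0.1]
gripper_width: 0.356
grasp_force: 0.0
```

Run:
```python
from h import *
p=pose();print(p.round(4))
q=[*p[:3],177]
# pear hover; psi: axis deg ~7-> closing 97 -> psi 187
rows_for([(*q,1,4),(p[0],p[1],.18,177,1,5),(.4523,-.3151,.18,187,1,12),(.4523,-.3151,.13,187,1,3),(.4523,-.3151,.13,187,1,6)],q)
```

```text
[4.596000e-01 7.600000e-03 8.630000e-02 1.770523e+02]
--
{"x":0,"y":0,"z":0,"wx":0,"wy":0,"wz":0,"hand":1},
{"x":0,"y":0,"z":0,"wx":0,"wy":0,"wz":0,"hand":1},
{"x":0,"y":0,"z":0,"wx":0,"wy":0,"wz":0,"hand":1},
{"x":0,"y":0,"z":0,"wx":0,"wy":0,"wz":0,"hand":1},
{"x":0,"y":0,"z":-0.12,"wx":0,"wy":0,"wz":0,"hand":1},
{"x":0,"y":0,"z":-0.13,"wx":0,"wy":0,"wz":0,"hand":1},
{"x":0,"y":0,"z":-0.12,"wx":0,"wy":0,"wz":0,"hand":1},
{"x":0,"y":0,"z":-0.13,"wx":0,"wy":0,"wz":0,"hand":1},
{"x":0,"y":0,"z":-0.12,"wx":0,"wy":0,"wz":0,"hand":1},
{"x":-0.01,"y":-0.18,"z":0,"wx":0,"wy":0,"wz":-0.02,"hand":1},
--
{"x":0,"y":-0.18,"z":0,"wx":0,"wy":0,"wz":-0.02,"hand":1},
{"x":0,"y":-0.18,"z":0,"wx":0,"wy":0,"wz":-0.02,"hand":1},
{"x":0.01,"y":-0.18,"z":0,"wx":0,"wy":0,"wz":-0.01,"hand":1},
{"x":0,"y":-0.18,"z":0,"wx":0,"wy":0,"wz":-0.02,"hand":1},
{"x":0.01,"y":-0.18,"z":0,"wx":0,"wy":0,"wz":-0.02,"hand":1},
{"x":0.01,"y":-0.17,"z":0,"wx":0,"wy":0,"wz":-0.02,"hand":1},
{"x":0.01,"y":-0.18,"z":0,"wx":0,"wy":0,"wz":-0.02,"hand":1},
{"x":0.02,"y":-0.18,"z":0,"wx":0,"wy":0,"wz":-0.02,"hand":1},
{"x":0.01,"y":-0.18,"z":0,"wx":0,"wy":0,"wz":-0.02,"hand":1},
{"x":0.03,"y":-0.18,"z":0,"wx":0,"wy":0,"wz":-0.01,"hand":1},
--
{"x":0.02,"y":-0.18,"z":0,"wx":0,"wy":0,"wz":-0.02,"hand":1},
{"x":0,"y":0,"z":0.11,"wx":0,"wy":0,"wz":0,"hand":1},
{"x":0,"y":0,"z":0.11,"wx":0,"wy":0,"wz":0,"hand":1},
{"x":0,"y":0,"z":0.11,"wx":0,"wy":0,"wz":0,"hand":1},
{"x":0,"y":0,"z":0,"wx":0,"wy":0,"wz":0,"hand":1},
{"x":0,"y":0,"z":0,"wx":0,"wy":0,"wz":0,"hand":1},
{"x":0,"y":0,"z":0,"wx":0,"wy":0,"wz":0,"hand":1},
{"x":0,"y":0,"z":0,"wx":0,"wy":0,"wz":0,"hand":1},
{"x":0,"y":0,"z":0,"wx":0,"wy":0,"wz":0,"hand":1},
{"x":0,"y":0,"z":0,"wx":0,"wy":0,"wz":0,"hand":1},
rows 30 end [ 4.522e-01 -3.156e-01  1.298e-01  1.869e+02]
```

send_rows:
  rows:
    - {"x":0,"y":0,"z":0,"wx":0,"wy":0,"wz":0,"hand":1}
    - {"x":0,"y":0,"z":0,"wx":0,"wy":0,"wz":0,"hand":1}
    - {"x":0,"y":0,"z":0,"wx":0,"wy":0,"wz":0,"hand":1}
    - {"x":0,"y":0,"z":0,"wx":0,"wy":0,"wz":0,"hand":1}
    - {"x":0,"y":0,"z":-0.12,"wx":0,"wy":0,"wz":0,"hand":1}
    - {"x":0,"y":0,"z":-0.13,"wx":0,"wy":0,"wz":0,"hand":1}
    - {"x":0,"y":0,"z":-0.12,"wx":0,"wy":0,"wz":0,"hand":1}
    - {"x":0,"y":0,"z":-0.13,"wx":0,"wy":0,"wz":0,"hand":1}
    - {"x":0,"y":0,"z":-0.12,"wx":0,"wy":0,"wz":0,"hand":1}
    - {"x":-0.01,"y":-0.18,"z":0,"wx":0,"wy":0,"wz":-0.02,"hand":1}

```text
time: 16.18
tool_pos: [0.4608, -0.0195, 0.1818]
tool_rot: [0.004, 0.016, 1.0, 0.0]
contact_force: [0.9, -0.4, 0.0]
gripper_width: 1.0
grasp_force: 0.0
```

send_rows:
  rows:
    - {"x":0,"y":-0.18,"z":0,"wx":0,"wy":0,"wz":-0.02,"hand":1}
    - {"x":0,"y":-0.18,"z":0,"wx":0,"wy":0,"wz":-0.02,"hand":1}
    - {"x":0.01,"y":-0.18,"z":0,"wx":0,"wy":0,"wz":-0.01,"hand":1}
    - {"x":0,"y":-0.18,"z":0,"wx":0,"wy":0,"wz":-0.02,"hand":1}
    - {"x":0.01,"y":-0.18,"z":0,"wx":0,"wy":0,"wz":-0.02,"hand":1}
    - {"x":0.01,"y":-0.17,"z":0,"wx":0,"wy":0,"wz":-0.02,"hand":1}
    - {"x":0.01,"y":-0.18,"z":0,"wx":0,"wy":0,"wz":-0.02,"hand":1}
    - {"x":0.02,"y":-0.18,"z":0,"wx":0,"wy":0,"wz":-0.02,"hand":1}
    - {"x":0.01,"y":-0.18,"z":0,"wx":0,"wy":0,"wz":-0.02,"hand":1}
    - {"x":0.03,"y":-0.18,"z":0,"wx":0,"wy":0,"wz":-0.01,"hand":1}

```text
time: 17.02
tool_pos: [0.4509, -0.2916, 0.1772]
tool_rot: [-0.0, -0.052, 0.999, 0.0]
contact_force: [1.0, 0.2, -0.3]
gripper_width: 1.002
grasp_force: 0.0
```

send_rows:
  rows:
    - {"x":0.02,"y":-0.18,"z":0,"wx":0,"wy":0,"wz":-0.02,"hand":1}
    - {"x":0,"y":0,"z":0.11,"wx":0,"wy":0,"wz":0,"hand":1}
    - {"x":0,"y":0,"z":0.11,"wx":0,"wy":0,"wz":0,"hand":1}
    - {"x":0,"y":0,"z":0.11,"wx":0,"wy":0,"wz":0,"hand":1}
    - {"x":0,"y":0,"z":0,"wx":0,"wy":0,"wz":0,"hand":1}
    - {"x":0,"y":0,"z":0,"wx":0,"wy":0,"wz":0,"hand":1}
    - {"x":0,"y":0,"z":0,"wx":0,"wy":0,"wz":0,"hand":1}
    - {"x":0,"y":0,"z":0,"wx":0,"wy":0,"wz":0,"hand":1}
    - {"x":0,"y":0,"z":0,"wx":0,"wy":0,"wz":0,"hand":1}
    - {"x":0,"y":0,"z":0,"wx":0,"wy":0,"wz":0,"hand":1}

```text
time: 17.85
tool_pos: [0.4516, -0.3175, 0.129]
tool_rot: [0.001, -0.06, 0.998, -0.001]
contact_force: [0.2, 0.3, -0.1]
gripper_width: 1.001
grasp_force: 0.0
```

Run:
```python
from h import *
p=pose();print(p.round(4))
im=grab_frame("wrist");c=calibration("wrist");top=grab_frame("top");cv2.imwrite("pics/top2.png",top);cv2.imwrite("pics/wp.png",im)
u,v=proj("wrist",[[.4523,-.3151,.015]])[0].astype(int);print(u,v)
def seg(im,u,v,r,h,cam,n):
    w=r+20;y0,x0=max(v-w,0),max(u-w,0);cr=im[y0:v+w,x0:u+w]
    m=np.zeros(cr.shape[:2],np.uint8);cv2.circle(m,(u-x0,v-y0),r,3,-1);cv2.circle(m,(u-x0,v-y0),r//4,1,-1)
    cv2.grabCut(cr,m,None,np.zeros((1,65)),np.zeros((1,65)),6,cv2.GC_INIT_WITH_MASK)
    b=((m&1)>0).astype(np.uint8);b=cv2.morphologyEx(b,cv2.MORPH_OPEN,np.ones((n,n)))
    cn=max(cv2.findContours(b,0,2)[0],key=cv2.contourArea)[:,0]+[x0,y0]
    P=cast(cam,cn,h,c if cam=="wrist" else None)[:,:2].astype(np.float32)*1000
    e=cv2.fitEllipse(P);return cn,P,e,cv2.minAreaRect(P)
cn,P,e,r=seg(im,u,v,75,.012,"wrist",5)
print("pear",e,r)
vis=im.copy();cv2.drawContours(vis,[cn],-1,(0,0,255),1)
t=cv2.resize(top[150:285,225:390],None,fx=4,fy=4,interpolation=cv2.INTER_CUBIC)[:400,:480]
W=np.zeros((600,800,3),np.uint8);W[:400,:640]=vis  # only the part near the pear + tray
a=vis[max(0,v-150):v+150,max(0,u-150):u+150];out=np.zeros((560,800,3),np.uint8);out[:a.shape[0],:a.shape[1]]=a
t=cv2.resize(top[165:290,225:350],None,fx=4,fy=4,interpolation=cv2.INTER_CUBIC);out[:500,300:800]=t
cv2.imwrite("pics/last.png",out)
```

```text
[ 4.516000e-01 -3.175000e-01  1.290000e-01 -1.730864e+02]
321 196
pear ((467.33685302734375, -305.99176025390625), (49.84275436401367, 68.66608428955078), 110.92536163330078) ((467.1615295410156, -308.8880615234375), (64.71453094482422, 48.398780822753906), 44.61115646362305)
```

Run:
```python
from h import *
out=cv2.imread("pics/last.png")
im=cv2.imread("pics/wp.png")
out[:300,:300]=im[46:346,171:471]
b=.7328,-.0081+.001;yaw=-.0526;R=np.array([[np.cos(yaw),-np.sin(yaw)],[np.sin(yaw),np.cos(yaw)]])
L=np.array([[.08,.108],[.08,-.108],[-.08,-.108],[-.08,.108]])+[-.022-.143,0]
P=np.c_[L@R.T+b,[.07]*4];px=proj("top",P);print(px.round(1))
q=((px-[225,165])*4+[300,0]).astype(int)
cv2.polylines(out,[q.reshape(-1,1,2)],True,(0,0,255),1)
cv2.imwrite("pics/last.png",out)
```

```text
[[272.7 181.9]
 [342.5 184.1]
 [341.2 235.8]
 [270.5 233.5]]
```

View pics/last.png

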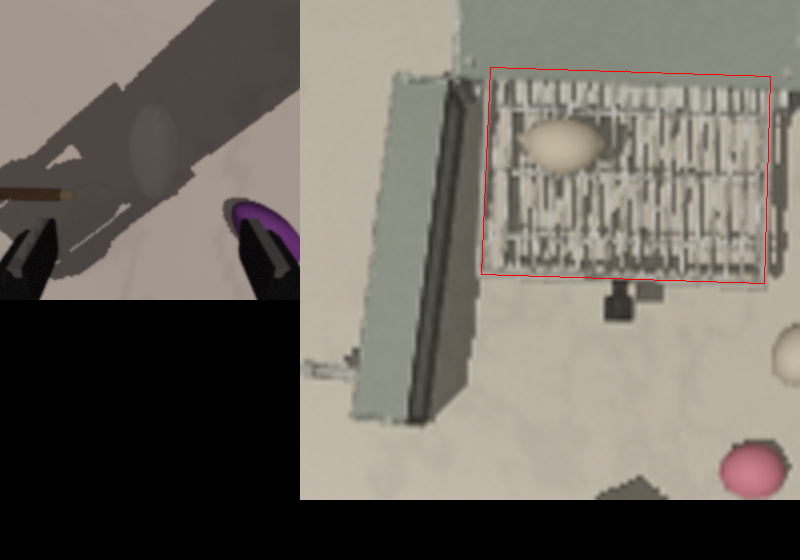

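Run:
```python
from h import *
p=pose();print(p.round(4), np.abs(manip.state()["joint_vel"]).max())
P=cast("wrist",[(325,196),(323,149),(327,243)],.016);print(P.round(4))
x,y=P[0,:2];q=[*p[:3],p[3]%360]
rows_for([(x,y,.004,187,1,5),(x,y,.004,187,1,2),(x,y,.004,187,-1,13)],q)
```

```text
[ 4.513000e-01 -3.173000e-01  1.285000e-01 -1.730892e+02] 0.005363079718562381
[[ 0.4511 -0.3124  0.016 ]
 [ 0.4121 -0.319   0.016 ]
 [ 0.4943 -0.3051  0.016 ]]
--
{"x":0,"y":0.01,"z":0.17,"wx":0,"wy":0,"wz":0,"hand":1},
{"x":0,"y":0,"z":0.16,"wx":0,"wy":0,"wz":0,"hand":1},
{"x":0,"y":0.01,"z":0.17,"wx":0,"wy":0,"wz":0,"hand":1},
{"x":0,"y":0.01,"z":0.16,"wx":0,"wy":0,"wz":0,"hand":1},
{"x":0,"y":0,"z":0.17,"wx":0,"wy":0,"wz":0,"hand":1},
{"x":0,"y":0,"z":0,"wx":0,"wy":0,"wz":0,"hand":1},
{"x":0,"y":0,"z":0,"wx":0,"wy":0,"wz":0,"hand":1},
{"x":0,"y":0,"z":0,"wx":0,"wy":0,"wz":0,"hand":-1},
{"x":0,"y":0,"z":0,"wx":0,"wy":0,"wz":0,"hand":-1},
{"x":0,"y":0,"z":0,"wx":0,"wy":0,"wz":0,"hand":-1},
--
{"x":0,"y":0,"z":0,"wx":0,"wy":0,"wz":0,"hand":-1},
{"x":0,"y":0,"z":0,"wx":0,"wy":0,"wz":0,"hand":-1},
{"x":0,"y":0,"z":0,"wx":0,"wy":0,"wz":0,"hand":-1},
{"x":0,"y":0,"z":0,"wx":0,"wy":0,"wz":0,"hand":-1},
{"x":0,"y":0,"z":0,"wx":0,"wy":0,"wz":0,"hand":-1},
{"x":0,"y":0,"z":0,"wx":0,"wy":0,"wz":0,"hand":-1},
{"x":0,"y":0,"z":0,"wx":0,"wy":0,"wz":0,"hand":-1},
{"x":0,"y":0,"z":0,"wx":0,"wy":0,"wz":0,"hand":-1},
{"x":0,"y":0,"z":0,"wx":0,"wy":0,"wz":0,"hand":-1},
{"x":0,"y":0,"z":0,"wx":0,"wy":0,"wz":0,"hand":-1},
rows 20 end [ 4.508000e-01 -3.129000e-01  4.000000e-03  1.869108e+02]
```

send_rows:
  rows:
    - {"x":0,"y":0.01,"z":0.17,"wx":0,"wy":0,"wz":0,"hand":1}
    - {"x":0,"y":0,"z":0.16,"wx":0,"wy":0,"wz":0,"hand":1}
    - {"x":0,"y":0.01,"z":0.17,"wx":0,"wy":0,"wz":0,"hand":1}
    - {"x":0,"y":0.01,"z":0.16,"wx":0,"wy":0,"wz":0,"hand":1}
    - {"x":0,"y":0,"z":0.17,"wx":0,"wy":0,"wz":0,"hand":1}
    - {"x":0,"y":0,"z":0,"wx":0,"wy":0,"wz":0,"hand":1}
    - {"x":0,"y":0,"z":0,"wx":0,"wy":0,"wz":0,"hand":-1}
    - {"x":0,"y":0,"z":0,"wx":0,"wy":0,"wz":0,"hand":-1}
    - {"x":0,"y":0,"z":0,"wx":0,"wy":0,"wz":0,"hand":-1}
    - {"x":0,"y":0,"z":0,"wx":0,"wy":0,"wz":0,"hand":-1}

```text
time: 18.78
tool_pos: [0.4521, -0.3142, 0.0061]
tool_rot: [0.002, -0.06, 0.998, -0.002]
contact_force: [2.6, -2.2, 2.7]
gripper_width: 0.472
grasp_force: 60.4
```

send_rows:
  rows:
    - {"x":0,"y":0,"z":0,"wx":0,"wy":0,"wz":0,"hand":-1}
    - {"x":0,"y":0,"z":0,"wx":0,"wy":0,"wz":0,"hand":-1}
    - {"x":0,"y":0,"z":0,"wx":0,"wy":0,"wz":0,"hand":-1}
    - {"x":0,"y":0,"z":-0.05,"wx":0,"wy":0,"wz":0,"hand":-1}
    - {"x":0,"y":0,"z":-0.15,"wx":0,"wy":0,"wz":0,"hand":-1}
    - {"x":0,"y":0,"z":-0.2,"wx":0,"wy":0,"wz":0,"hand":-1}
    - {"x":0,"y":0,"z":-0.2,"wx":0,"wy":0,"wz":0,"hand":-1}
    - {"x":0,"y":0,"z":-0.2,"wx":0,"wy":0,"wz":0,"hand":-1}
    - {"x":0,"y":0,"z":-0.2,"wx":0,"wy":0,"wz":0,"hand":-1}
    - {"x":0,"y":0,"z":0,"wx":0,"wy":0,"wz":0,"hand":-1}

```text
time: 19.62
tool_pos: [0.4535, -0.3154, 0.1618]
tool_rot: [0.005, -0.06, 0.998, -0.005]
contact_force: [0.4, -1.0, 0.8]
gripper_width: 0.469
grasp_force: 60.9
```

Run:
```python
from h import *
p=pose();p[3]%=360;print(p.round(4))
yaw=-.0526;R=np.array([[np.cos(yaw),-np.sin(yaw)],[np.sin(yaw),np.cos(yaw)]])
t=R@[-.022-.143-.005,-.053]+[.7328,-.0071];print(t)
ps=187-9.0   # pear axis about 7-9 deg -> -3 deg
rows_for([(*t,.16,ps-1,-1,12),(*t,.16,ps-1,-1,4),(*t,.09,ps-1,-1,4)],p)
```

```text
[ 4.535000e-01 -3.154000e-01  1.618000e-01  1.869105e+02]
[ 0.56024861 -0.05108882]
--
{"x":-0.08,"y":0.14,"z":0,"wx":0,"wy":0,"wz":0.02,"hand":-1},
{"x":-0.07,"y":0.14,"z":0,"wx":0,"wy":0,"wz":0.02,"hand":-1},
{"x":-0.07,"y":0.14,"z":0,"wx":0,"wy":0,"wz":0.02,"hand":-1},
{"x":-0.07,"y":0.14,"z":0,"wx":0,"wy":0,"wz":0.01,"hand":-1},
{"x":-0.07,"y":0.14,"z":0,"wx":0,"wy":0,"wz":0.02,"hand":-1},
{"x":-0.07,"y":0.15,"z":0.01,"wx":0,"wy":0,"wz":0.02,"hand":-1},
{"x":-0.06,"y":0.14,"z":0,"wx":0,"wy":0,"wz":0.02,"hand":-1},
{"x":-0.06,"y":0.15,"z":0,"wx":0,"wy":0,"wz":0.02,"hand":-1},
{"x":-0.06,"y":0.15,"z":0,"wx":0,"wy":0,"wz":0.02,"hand":-1},
{"x":-0.06,"y":0.14,"z":0,"wx":0,"wy":0,"wz":0.01,"hand":-1},
--
{"x":-0.06,"y":0.15,"z":0,"wx":0,"wy":0,"wz":0.02,"hand":-1},
{"x":-0.05,"y":0.15,"z":0,"wx":0,"wy":0,"wz":0.02,"hand":-1},
{"x":0,"y":0,"z":0,"wx":0,"wy":0,"wz":0,"hand":-1},
{"x":0,"y":0,"z":0,"wx":0,"wy":0,"wz":0,"hand":-1},
{"x":0,"y":0,"z":0,"wx":0,"wy":0,"wz":0,"hand":-1},
{"x":0,"y":0,"z":0,"wx":0,"wy":0,"wz":0,"hand":-1},
{"x":0,"y":0,"z":0.12,"wx":0,"wy":0,"wz":0,"hand":-1},
{"x":0,"y":0,"z":0.11,"wx":0,"wy":0,"wz":0,"hand":-1},
{"x":0,"y":0,"z":0.12,"wx":0,"wy":0,"wz":0,"hand":-1},
{"x":0,"y":0,"z":0.12,"wx":0,"wy":0,"wz":0,"hand":-1},
rows 20 end [ 5.600000e-01 -5.100000e-02  8.980000e-02  1.770105e+02]
```

send_rows:
  rows:
    - {"x":-0.08,"y":0.14,"z":0,"wx":0,"wy":0,"wz":0.02,"hand":-1}
    - {"x":-0.07,"y":0.14,"z":0,"wx":0,"wy":0,"wz":0.02,"hand":-1}
    - {"x":-0.07,"y":0.14,"z":0,"wx":0,"wy":0,"wz":0.02,"hand":-1}
    - {"x":-0.07,"y":0.14,"z":0,"wx":0,"wy":0,"wz":0.01,"hand":-1}
    - {"x":-0.07,"y":0.14,"z":0,"wx":0,"wy":0,"wz":0.02,"hand":-1}
    - {"x":-0.07,"y":0.15,"z":0.01,"wx":0,"wy":0,"wz":0.02,"hand":-1}
    - {"x":-0.06,"y":0.14,"z":0,"wx":0,"wy":0,"wz":0.02,"hand":-1}
    - {"x":-0.06,"y":0.15,"z":0,"wx":0,"wy":0,"wz":0.02,"hand":-1}
    - {"x":-0.06,"y":0.15,"z":0,"wx":0,"wy":0,"wz":0.02,"hand":-1}
    - {"x":-0.06,"y":0.14,"z":0,"wx":0,"wy":0,"wz":0.01,"hand":-1}

```text
time: 20.45
tool_pos: [0.5389, -0.0914, 0.1514]
tool_rot: [-0.0, 0.011, 1.0, 0.0]
contact_force: [0.2, -0.3, -0.9]
gripper_width: 0.473
grasp_force: 60.9
```

send_rows:
  rows:
    - {"x":-0.06,"y":0.15,"z":0,"wx":0,"wy":0,"wz":0.02,"hand":-1}
    - {"x":-0.05,"y":0.15,"z":0,"wx":0,"wy":0,"wz":0.02,"hand":-1}
    - {"x":0,"y":0,"z":0,"wx":0,"wy":0,"wz":0,"hand":-1}
    - {"x":0,"y":0,"z":0,"wx":0,"wy":0,"wz":0,"hand":-1}
    - {"x":0,"y":0,"z":0,"wx":0,"wy":0,"wz":0,"hand":-1}
    - {"x":0,"y":0,"z":0,"wx":0,"wy":0,"wz":0,"hand":-1}
    - {"x":0,"y":0,"z":0.12,"wx":0,"wy":0,"wz":0,"hand":-1}
    - {"x":0,"y":0,"z":0.11,"wx":0,"wy":0,"wz":0,"hand":-1}
    - {"x":0,"y":0,"z":0.12,"wx":0,"wy":0,"wz":0,"hand":-1}
    - {"x":0,"y":0,"z":0.08,"wx":0,"wy":0,"wz":0,"hand":-1}

```text
time: 21.28
tool_pos: [0.5559, -0.0492, 0.0856]
tool_rot: [-0.001, 0.027, 1.0, 0.0]
contact_force: [0.2, -0.1, -1.8]
gripper_width: 0.473
grasp_force: 61.0
```

Run:
```python
from h import *
im=grab_frame("top");p=pose();p[3]%=360;print(p.round(4),manip.state()["contact_force"].round(1))
yaw=-.0526;R=np.array([[np.cos(yaw),-np.sin(yaw)],[np.sin(yaw),np.cos(yaw)]])
l=(p[:2]-[.7328,-.0071])@R;print("tray-local",l-[-.165,0])
```

```text
[ 5.543000e-01 -4.880000e-02  8.310000e-02  1.769187e+02] [-2.  -0.1 -3.4]
tray-local [-0.01107318 -0.05097791]
```

send_rows:
  rows:
    - {"x":0,"y":0,"z":0,"wx":0,"wy":0,"wz":0,"hand":-1}
    - {"x":0,"y":0,"z":0,"wx":0,"wy":0,"wz":0,"hand":-1}
    - {"x":0,"y":0,"z":0,"wx":0,"wy":0,"wz":0,"hand":-1}
    - {"x":0,"y":0,"z":0,"wx":0,"wy":0,"wz":0,"hand":-1}
    - {"x":0,"y":0,"z":0,"wx":0,"wy":0,"wz":0,"hand":-1}
    - {"x":0,"y":0,"z":0,"wx":0,"wy":0,"wz":0,"hand":-1}
    - {"x":0,"y":0,"z":0,"wx":0,"wy":0,"wz":0,"hand":-1}
    - {"x":0,"y":0,"z":0,"wx":0,"wy":0,"wz":0,"hand":-1}
    - {"x":0,"y":0,"z":0,"wx":0,"wy":0,"wz":0,"hand":-1}
    - {"x":0,"y":0,"z":0,"wx":0,"wy":0,"wz":0,"hand":-1}

```text
time: 22.17
tool_pos: [0.557, -0.0483, 0.0873]
tool_rot: [-0.0, 0.026, 1.0, 0.0]
contact_force: [-0.6, -0.8, -1.3]
gripper_width: 0.475
grasp_force: 61.0
```

send_rows:
  rows:
    - {"x":0,"y":0,"z":0.02,"wx":0,"wy":0,"wz":0,"hand":-1}
    - {"x":0,"y":0,"z":0.02,"wx":0,"wy":0,"wz":0,"hand":-1}
    - {"x":0,"y":0,"z":0.02,"wx":0,"wy":0,"wz":0,"hand":-1}
    - {"x":0,"y":0,"z":0.01,"wx":0,"wy":0,"wz":0,"hand":-1}
    - {"x":0,"y":0,"z":0,"wx":0,"wy":0,"wz":0,"hand":-1}
    - {"x":0,"y":0,"z":0,"wx":0,"wy":0,"wz":0,"hand":-1}
    - {"x":0,"y":0,"z":0,"wx":0,"wy":0,"wz":0,"hand":-1}
    - {"x":0,"y":0,"z":0,"wx":0,"wy":0,"wz":0,"hand":-1}
    - {"x":0,"y":0,"z":0,"wx":0,"wy":0,"wz":0,"hand":-1}
    - {"x":0,"y":0,"z":0,"wx":0,"wy":0,"wz":0,"hand":-1}

```text
time: 23.0
tool_pos: [0.557, -0.0484, 0.0769]
tool_rot: [0.0, 0.026, 1.0, -0.0]
contact_force: [0.1, -0.7, -1.2]
gripper_width: 0.473
grasp_force: 61.0
```

send_rows:
  rows:
    - {"x":0,"y":0,"z":0.01,"wx":0,"wy":0,"wz":0,"hand":-1}
    - {"x":0,"y":0,"z":0,"wx":0,"wy":0,"wz":0,"hand":-1}
    - {"x":0,"y":0,"z":0,"wx":0,"wy":0,"wz":0,"hand":-1}
    - {"x":0,"y":0,"z":0,"wx":0,"wy":0,"wz":0,"hand":-1}
    - {"x":0,"y":0,"z":0,"wx":0,"wy":0,"wz":0,"hand":-1}
    - {"x":0,"y":0,"z":0,"wx":0,"wy":0,"wz":0,"hand":-1}
    - {"x":0,"y":0,"z":0,"wx":0,"wy":0,"wz":0,"hand":-1}
    - {"x":0,"y":0,"z":0,"wx":0,"wy":0,"wz":0,"hand":-1}
    - {"x":0,"y":0,"z":0,"wx":0,"wy":0,"wz":0,"hand":-1}
    - {"x":0,"y":0,"z":0,"wx":0,"wy":0,"wz":0,"hand":-1}

```text
time: 23.83
tool_pos: [0.5576, -0.0485, 0.076]
tool_rot: [0.001, 0.026, 1.0, -0.0]
contact_force: [-0.0, 0.5, 5.6]
gripper_width: 0.473
grasp_force: 61.6
```

send_rows:
  rows:
    - {"x":0,"y":0,"z":0,"wx":0,"wy":0,"wz":0,"hand":0.3}
    - {"x":0,"y":0,"z":0,"wx":0,"wy":0,"wz":0,"hand":0.3}
    - {"x":0,"y":0,"z":0,"wx":0,"wy":0,"wz":0,"hand":0.3}
    - {"x":0,"y":0,"z":0,"wx":0,"wy":0,"wz":0,"hand":0.3}
    - {"x":0,"y":0,"z":0,"wx":0,"wy":0,"wz":0,"hand":0.3}
    - {"x":0,"y":0,"z":-0.05,"wx":0,"wy":0,"wz":0,"hand":0.3}
    - {"x":0,"y":0,"z":-0.15,"wx":0,"wy":0,"wz":0,"hand":0.3}
    - {"x":0,"y":0,"z":-0.2,"wx":0,"wy":0,"wz":0,"hand":0.3}
    - {"x":0,"y":0,"z":-0.2,"wx":0,"wy":0,"wz":0,"hand":0.3}
    - {"x":0,"y":0,"z":-0.1,"wx":0,"wy":0,"wz":0,"hand":0.3}

```text
time: 24.67
tool_pos: [0.5587, -0.0487, 0.1853]
tool_rot: [0.003, 0.026, 1.0, -0.001]
contact_force: [0.5, -0.6, 0.3]
gripper_width: 0.649
grasp_force: 0.0
```

Run:
```python
from h import *
p=pose();p[3]%=360;print(p.round(4))
# knob was gripped at (.4596,.0076,.0863); back off nothing
rows_for([(.4596,.0076,.19,177,1,6),(.4596,.0076,.19,177,1,2),(.4596,.0076,.0865,177,1,5),(.4596,.0076,.0865,177,-1,7)],[.5576,-.0485,.180,177])
```

```text
[ 5.587000e-01 -4.870000e-02  1.853000e-01  1.770029e+02]
--
{"x":0.11,"y":0.06,"z":-0.01,"wx":0,"wy":0,"wz":0,"hand":1},
{"x":0.11,"y":0.05,"z":-0.01,"wx":0,"wy":0,"wz":0,"hand":1},
{"x":0.12,"y":0.06,"z":-0.01,"wx":0,"wy":0,"wz":0,"hand":1},
{"x":0.11,"y":0.06,"z":-0.01,"wx":0,"wy":0,"wz":0,"hand":1},
{"x":0.11,"y":0.05,"z":-0.02,"wx":0,"wy":0,"wz":0,"hand":1},
{"x":0.11,"y":0.06,"z":-0.01,"wx":0,"wy":0,"wz":0,"hand":1},
{"x":0,"y":0,"z":0,"wx":0,"wy":0,"wz":0,"hand":1},
{"x":0,"y":0,"z":0,"wx":0,"wy":0,"wz":0,"hand":1},
{"x":0,"y":0,"z":0.14,"wx":0,"wy":0,"wz":0,"hand":1},
{"x":0,"y":0,"z":0.14,"wx":0,"wy":0,"wz":0,"hand":1},
--
{"x":0,"y":0,"z":0.14,"wx":0,"wy":0,"wz":0,"hand":1},
{"x":0,"y":0,"z":0.13,"wx":0,"wy":0,"wz":0,"hand":1},
{"x":0,"y":0,"z":0.14,"wx":0,"wy":0,"wz":0,"hand":1},
{"x":0,"y":0,"z":0,"wx":0,"wy":0,"wz":0,"hand":-1},
{"x":0,"y":0,"z":0,"wx":0,"wy":0,"wz":0,"hand":-1},
{"x":0,"y":0,"z":0,"wx":0,"wy":0,"wz":0,"hand":-1},
{"x":0,"y":0,"z":0,"wx":0,"wy":0,"wz":0,"hand":-1},
{"x":0,"y":0,"z":0,"wx":0,"wy":0,"wz":0,"hand":-1},
{"x":0,"y":0,"z":0,"wx":0,"wy":0,"wz":0,"hand":-1},
{"x":0,"y":0,"z":0,"wx":0,"wy":0,"wz":0,"hand":-1},
rows 20 end [4.599e-01 7.700e-03 8.700e-02 1.770e+02]
```

send_rows:
  rows:
    - {"x":0.11,"y":0.06,"z":-0.01,"wx":0,"wy":0,"wz":0,"hand":1}
    - {"x":0.11,"y":0.05,"z":-0.01,"wx":0,"wy":0,"wz":0,"hand":1}
    - {"x":0.12,"y":0.06,"z":-0.01,"wx":0,"wy":0,"wz":0,"hand":1}
    - {"x":0.11,"y":0.06,"z":0,"wx":0,"wy":0,"wz":0,"hand":1}
    - {"x":0.11,"y":0.05,"z":0,"wx":0,"wy":0,"wz":0,"hand":1}
    - {"x":0.11,"y":0.06,"z":0,"wx":0,"wy":0,"wz":0,"hand":1}
    - {"x":0,"y":0,"z":0,"wx":0,"wy":0,"wz":0,"hand":1}
    - {"x":0,"y":0,"z":0,"wx":0,"wy":0,"wz":0,"hand":1}
    - {"x":0,"y":0,"z":0,"wx":0,"wy":0,"wz":0,"hand":1}
    - {"x":0,"y":0,"z":0,"wx":0,"wy":0,"wz":0,"hand":1}

```text
time: 25.5
tool_pos: [0.46, 0.0074, 0.1852]
tool_rot: [0.0, 0.026, 1.0, -0.0]
contact_force: [-0.2, -0.5, -0.6]
gripper_width: 1.003
grasp_force: 0.0
```

Run:
```python
from h import *
p=pose();p[3]%=360;print(p.round(4))
im=grab_frame("top");hsv=cv2.cvtColor(im,cv2.COLOR_BGR2HSV)
yaw=-.0526;R=np.array([[np.cos(yaw),-np.sin(yaw)],[np.sin(yaw),np.cos(yaw)]])
def w(l,z):return [*(R@(np.array(l)+[-.165,0])+[.7328,-.0071]),z]
im2=grab_frame("wrist");cv2.imwrite("pics/wk.png",im2);cv2.imwrite("pics/tk.png",im)
for n,I in(("top",im),("wrist",im2)):
  for l in ((-.008,-.051),(.022,.049)):
    u,v=proj(n,[w(l,.1)])[0].astype(int);print(n,l,(u,v),I[v,u] if 0<=v<400 and 0<=u<640 else None)
# bright smooth blobs on the tray: low local variance in the top view
g=cv2.cvtColor(im,cv2.COLOR_BGR2GRAY).astype(np.float32)
b=cv2.blur(g,(5,5));sd=np.sqrt(np.maximum(cv2.blur(g*g,(5,5))-b*b,0))
m=((sd<9)&(b>120)).astype(np.uint8);z=np.zeros_like(m)
cv2.fillPoly(z,[proj("top",[w(l,.085) for l in((.072,.1),(.072,-.1),(-.072,-.1),(-.072,.1))]).astype(np.int32)],1)
n,lab,st,ce=cv2.connectedComponentsWithStats(m*z)
for i in range(1,n):
    if st[i,4]>15: P=cast("top",[ce[i]],.1)[0,:2];print(st[i],ce[i].round(1),"tray",((P-[.7328,-.0071])@R+[.165,0]).round(3))
```

```text
[4.600000e-01 7.400000e-03 1.852000e-01 1.769782e+02]
top (-0.008, -0.051) (np.int64(323), np.int64(210)) [ 90 100 105]
top (0.022, 0.049) (np.int64(290), np.int64(199)) [153 174 185]
wrist (-0.008, -0.051) (np.int64(259), np.int64(316)) [ 91  97 105]
wrist (0.022, 0.049) (np.int64(373), np.int64(344)) [163 179 195]
[303 184  21   1  21] [313. 184.] tray [ 0.072 -0.017]
[284 198  11   7  51] [289.  201.1] tray [0.018 0.054]
```

send_rows:
  rows:
    - {"x":0,"y":0,"z":0.13,"wx":0,"wy":0,"wz":0,"hand":1}
    - {"x":0,"y":0,"z":0.13,"wx":0,"wy":0,"wz":0,"hand":1}
    - {"x":0,"y":0,"z":0.13,"wx":0,"wy":0,"wz":0,"hand":1}
    - {"x":0,"y":0,"z":0.13,"wx":0,"wy":0,"wz":0,"hand":1}
    - {"x":0,"y":0,"z":0.13,"wx":0,"wy":0,"wz":0,"hand":1}
    - {"x":0,"y":0,"z":0,"wx":0,"wy":0,"wz":0,"hand":-1}
    - {"x":0,"y":0,"z":0,"wx":0,"wy":0,"wz":0,"hand":-1}
    - {"x":0,"y":0,"z":0,"wx":0,"wy":0,"wz":0,"hand":-1}
    - {"x":0,"y":0,"z":0,"wx":0,"wy":0,"wz":0,"hand":-1}
    - {"x":0,"y":0,"z":0,"wx":0,"wy":0,"wz":0,"hand":-1}

```text
time: 26.43
tool_pos: [0.4605, 0.0079, 0.089]
tool_rot: [0.001, 0.026, 1.0, 0.0]
contact_force: [0.4, 13.1, 6.4]
gripper_width: 0.3
grasp_force: 8.7
```

send_rows:
  rows:
    - {"x":0,"y":0,"z":0,"wx":0,"wy":0,"wz":0,"hand":-1}
    - {"x":0,"y":0,"z":0,"wx":0,"wy":0,"wz":0,"hand":-1}
    - {"x":0,"y":0,"z":0,"wx":0,"wy":0,"wz":0,"hand":-1}
    - {"x":0,"y":0,"z":0,"wx":0,"wy":0,"wz":0,"hand":-1}
    - {"x":0,"y":0,"z":0,"wx":0,"wy":0,"wz":0,"hand":-1}
    - {"x":-0.02,"y":0,"z":0,"wx":0,"wy":0,"wz":0,"hand":-1}
    - {"x":-0.04,"y":0,"z":0,"wx":0,"wy":0,"wz":0,"hand":-1}
    - {"x":-0.06,"y":0,"z":0,"wx":0,"wy":0,"wz":0,"hand":-1}
    - {"x":-0.08,"y":0,"z":0,"wx":0,"wy":0,"wz":0,"hand":-1}
    - {"x":-0.08,"y":0,"z":0,"wx":0,"wy":0,"wz":0,"hand":-1}

```text
time: 27.27
tool_pos: [0.5028, 0.0077, 0.0895]
tool_rot: [0.001, 0.026, 1.0, 0.002]
contact_force: [-1.6, 7.2, 5.6]
gripper_width: 0.229
grasp_force: 58.7
```

send_rows:
  rows:
    - {"x":-0.09,"y":0,"z":0,"wx":0,"wy":0,"wz":0,"hand":-1}
    - {"x":-0.09,"y":0,"z":0,"wx":0,"wy":0,"wz":0,"hand":-1}
    - {"x":-0.09,"y":0,"z":0,"wx":0,"wy":0,"wz":0,"hand":-1}
    - {"x":-0.09,"y":0,"z":0,"wx":0,"wy":0,"wz":0,"hand":-1}
    - {"x":-0.09,"y":0,"z":0,"wx":0,"wy":0,"wz":0,"hand":-1}
    - {"x":-0.08,"y":0,"z":0,"wx":0,"wy":0,"wz":0,"hand":-1}
    - {"x":-0.06,"y":0,"z":0,"wx":0,"wy":0,"wz":0,"hand":-1}
    - {"x":-0.04,"y":0,"z":0,"wx":0,"wy":0,"wz":0,"hand":-1}
    - {"x":-0.02,"y":0,"z":0,"wx":0,"wy":0,"wz":0,"hand":-1}
    - {"x":0,"y":0,"z":0,"wx":0,"wy":0,"wz":0,"hand":-1}

```text
time: 28.1
tool_pos: [0.6009, 0.0019, 0.0896]
tool_rot: [0.002, 0.026, 1.0, 0.001]
contact_force: [1.5, 4.5, 2.9]
gripper_width: 0.226
grasp_force: 59.0
```

send_rows:
  rows:
    - {"x":-0.02,"y":0,"z":0,"wx":0,"wy":0,"wz":0,"hand":-1}
    - {"x":-0.01,"y":0,"z":0,"wx":0,"wy":0,"wz":0,"hand":-1}
    - {"x":0,"y":0,"z":0,"wx":0,"wy":0,"wz":0,"hand":-1}
    - {"x":0,"y":0,"z":0,"wx":0,"wy":0,"wz":0,"hand":-1}
    - {"x":0,"y":0,"z":0,"wx":0,"wy":0,"wz":0,"hand":-1}
    - {"x":0,"y":0,"z":0,"wx":0,"wy":0,"wz":0,"hand":-1}
    - {"x":0,"y":0,"z":0,"wx":0,"wy":0,"wz":0,"hand":-1}
    - {"x":0,"y":0,"z":0,"wx":0,"wy":0,"wz":0,"hand":-1}
    - {"x":0,"y":0,"z":0,"wx":0,"wy":0,"wz":0,"hand":-1}
    - {"x":0,"y":0,"z":0,"wx":0,"wy":0,"wz":0,"hand":-1}

```text
time: 28.93
tool_pos: [0.6042, 0.0017, 0.0895]
tool_rot: [0.001, 0.026, 1.0, 0.001]
contact_force: [-1.9, 5.1, 4.7]
gripper_width: 0.228
grasp_force: 59.3
```

send_rows:
  rows:
    - {"x":-0.01,"y":0,"z":0,"wx":0,"wy":0,"wz":0,"hand":-1}
    - {"x":-0.01,"y":0,"z":0,"wx":0,"wy":0,"wz":0,"hand":-1}
    - {"x":0,"y":0,"z":0,"wx":0,"wy":0,"wz":0,"hand":-1}
    - {"x":0,"y":0,"z":0,"wx":0,"wy":0,"wz":0,"hand":-1}
    - {"x":0,"y":0,"z":0,"wx":0,"wy":0,"wz":0,"hand":-1}
    - {"x":0,"y":0,"z":0,"wx":0,"wy":0,"wz":0,"hand":-1}
    - {"x":0,"y":0,"z":0,"wx":0,"wy":0,"wz":0,"hand":-1}
    - {"x":0,"y":0,"z":0,"wx":0,"wy":0,"wz":0,"hand":-1}
    - {"x":0,"y":0,"z":0,"wx":0,"wy":0,"wz":0,"hand":-1}
    - {"x":0,"y":0,"z":0,"wx":0,"wy":0,"wz":0,"hand":-1}

```text
time: 29.77
tool_pos: [0.6042, 0.0017, 0.0895]
tool_rot: [-0.003, 0.026, 1.0, 0.001]
contact_force: [-13.1, 5.8, 14.1]
gripper_width: 0.227
grasp_force: 60.1
```

Run:
```python
from h import *
p=[.6042,.0017,.0895,177]
rows_for([(*p[:3],177,1,5),(*p[:2],.19,177,1,5),(.4227,.2358,.19,83.4,1,15),(.4227,.2358,.19,83.4,1,5)],p)
```

```text
--
{"x":0,"y":0,"z":0,"wx":0,"wy":0,"wz":0,"hand":1},
{"x":0,"y":0,"z":0,"wx":0,"wy":0,"wz":0,"hand":1},
{"x":0,"y":0,"z":0,"wx":0,"wy":0,"wz":0,"hand":1},
{"x":0,"y":0,"z":0,"wx":0,"wy":0,"wz":0,"hand":1},
{"x":0,"y":0,"z":0,"wx":0,"wy":0,"wz":0,"hand":1},
{"x":0,"y":0,"z":-0.13,"wx":0,"wy":0,"wz":0,"hand":1},
{"x":0,"y":0,"z":-0.14,"wx":0,"wy":0,"wz":0,"hand":1},
{"x":0,"y":0,"z":-0.13,"wx":0,"wy":0,"wz":0,"hand":1},
{"x":0,"y":0,"z":-0.14,"wx":0,"wy":0,"wz":0,"hand":1},
{"x":0,"y":0,"z":-0.13,"wx":0,"wy":0,"wz":0,"hand":1},
--
{"x":0.09,"y":0.1,"z":0,"wx":0,"wy":0,"wz":0.14,"hand":1},
{"x":0.09,"y":0.09,"z":0,"wx":0,"wy":0,"wz":0.14,"hand":1},
{"x":0.11,"y":0.08,"z":0,"wx":0,"wy":0,"wz":0.14,"hand":1},
{"x":0.11,"y":0.06,"z":0,"wx":0,"wy":0,"wz":0.13,"hand":1},
{"x":0.12,"y":0.06,"z":0,"wx":0,"wy":0,"wz":0.14,"hand":1},
{"x":0.13,"y":0.04,"z":0,"wx":0,"wy":0,"wz":0.14,"hand":1},
{"x":0.13,"y":0.03,"z":0,"wx":0,"wy":0,"wz":0.14,"hand":1},
{"x":0.13,"y":0.01,"z":0,"wx":0,"wy":0,"wz":0.14,"hand":1},
{"x":0.13,"y":0,"z":0,"wx":0,"wy":0,"wz":0.14,"hand":1},
{"x":0.13,"y":-0.02,"z":0,"wx":0,"wy":0,"wz":0.14,"hand":1},
--
{"x":0.13,"y":-0.03,"z":0,"wx":0,"wy":0,"wz":0.14,"hand":1},
{"x":0.12,"y":-0.04,"z":0,"wx":0,"wy":0,"wz":0.13,"hand":1},
{"x":0.12,"y":-0.06,"z":0,"wx":0,"wy":0,"wz":0.14,"hand":1},
{"x":0.11,"y":-0.07,"z":0,"wx":0,"wy":0,"wz":0.14,"hand":1},
{"x":0.11,"y":-0.08,"z":0,"wx":0,"wy":0,"wz":0.14,"hand":1},
{"x":0,"y":0,"z":0,"wx":0,"wy":0,"wz":0,"hand":1},
{"x":0,"y":0,"z":0,"wx":0,"wy":0,"wz":0,"hand":1},
{"x":0,"y":0,"z":0,"wx":0,"wy":0,"wz":0,"hand":1},
{"x":0,"y":0,"z":0,"wx":0,"wy":0,"wz":0,"hand":1},
{"x":0,"y":0,"z":0,"wx":0,"wy":0,"wz":0,"hand":1},
rows 30 end [ 0.4225  0.2363  0.19   83.4   ]
```

send_rows:
  rows:
    - {"x":0,"y":0,"z":0,"wx":0,"wy":0,"wz":0,"hand":1}
    - {"x":0,"y":0,"z":0,"wx":0,"wy":0,"wz":0,"hand":1}
    - {"x":0,"y":0,"z":0,"wx":0,"wy":0,"wz":0,"hand":1}
    - {"x":0,"y":0,"z":0,"wx":0,"wy":0,"wz":0,"hand":1}
    - {"x":0.02,"y":0,"z":0,"wx":0,"wy":0,"wz":0,"hand":1}
    - {"x":0,"y":0,"z":-0.13,"wx":0,"wy":0,"wz":0,"hand":1}
    - {"x":0,"y":0,"z":-0.14,"wx":0,"wy":0,"wz":0,"hand":1}
    - {"x":0,"y":0,"z":-0.13,"wx":0,"wy":0,"wz":0,"hand":1}
    - {"x":0,"y":0,"z":-0.14,"wx":0,"wy":0,"wz":0,"hand":1}
    - {"x":0,"y":0,"z":-0.13,"wx":0,"wy":0,"wz":0,"hand":1}

```text
time: 30.6
tool_pos: [0.6029, 0.0001, 0.1888]
tool_rot: [0.0, 0.026, 1.0, -0.0]
contact_force: [-0.5, -0.3, 0.4]
gripper_width: 1.001
grasp_force: 0.0
```

send_rows:
  rows:
    - {"x":0.09,"y":0.1,"z":0,"wx":0,"wy":0,"wz":0.14,"hand":1}
    - {"x":0.09,"y":0.09,"z":0,"wx":0,"wy":0,"wz":0.14,"hand":1}
    - {"x":0.11,"y":0.08,"z":0,"wx":0,"wy":0,"wz":0.14,"hand":1}
    - {"x":0.11,"y":0.06,"z":0,"wx":0,"wy":0,"wz":0.13,"hand":1}
    - {"x":0.12,"y":0.06,"z":0,"wx":0,"wy":0,"wz":0.14,"hand":1}
    - {"x":0.13,"y":0.04,"z":0,"wx":0,"wy":0,"wz":0.14,"hand":1}
    - {"x":0.13,"y":0.03,"z":0,"wx":0,"wy":0,"wz":0.14,"hand":1}
    - {"x":0.13,"y":0.01,"z":0,"wx":0,"wy":0,"wz":0.14,"hand":1}
    - {"x":0.13,"y":0,"z":0,"wx":0,"wy":0,"wz":0.14,"hand":1}
    - {"x":0.13,"y":-0.02,"z":0,"wx":0,"wy":0,"wz":0.14,"hand":1}

```text
time: 31.43
tool_pos: [0.4809, 0.1568, 0.1877]
tool_rot: [0.0, 0.544, 0.839, -0.0]
contact_force: [0.4, 0.3, 0.6]
gripper_width: 1.002
grasp_force: 0.0
```

send_rows:
  rows:
    - {"x":0.13,"y":-0.03,"z":0,"wx":0,"wy":0,"wz":0.14,"hand":1}
    - {"x":0.12,"y":-0.04,"z":0,"wx":0,"wy":0,"wz":0.13,"hand":1}
    - {"x":0.12,"y":-0.06,"z":0,"wx":0,"wy":0,"wz":0.14,"hand":1}
    - {"x":0.11,"y":-0.07,"z":0,"wx":0,"wy":0,"wz":0.14,"hand":1}
    - {"x":0.11,"y":-0.08,"z":0,"wx":0,"wy":0,"wz":0.14,"hand":1}
    - {"x":0,"y":0,"z":0,"wx":0,"wy":0,"wz":0,"hand":1}
    - {"x":0,"y":0,"z":0,"wx":0,"wy":0,"wz":0,"hand":1}
    - {"x":0,"y":0,"z":0,"wx":0,"wy":0,"wz":0,"hand":1}
    - {"x":0,"y":0,"z":0,"wx":0,"wy":0,"wz":0,"hand":1}
    - {"x":0,"y":0,"z":0,"wx":0,"wy":0,"wz":0,"hand":1}

```text
time: 32.27
tool_pos: [0.4219, 0.2343, 0.1878]
tool_rot: [0.0, 0.747, 0.665, -0.0]
contact_force: [-0.1, -0.3, 0.6]
gripper_width: 1.002
grasp_force: 0.0
```

Run:
```python
from h import *
p=pose();print(p.round(4))
hx,hy=.4227,.2358
rows_for([(hx,hy,.19,83.4,1,1),(hx,hy,.091,83.4,1,5),(hx,hy,.091,83.4,1,1)],p)
H=np.array([.6348,.1273]);v=np.array([hx,hy])-H;r=np.hypot(*v);a0=np.arctan2(v[1],v[0]);print(r,np.degrees(a0))
# shut handle angle -112.4 -> 247.6: turn by 94.7
s=np.cumsum(np.r_[1.5,3,4,[4.8]*14,4.4,4,3.3,2.6,2,1.5,1]);s=s*94.7/s[-1];w=[]
for a in s:
    t=a0+np.radians(a);w.append((H[0]+r*np.cos(t),H[1]+r*np.sin(t),.091,83.4+a,-1,1))
rows_for(w,[hx,hy,.091,83.4])
```

```text
[ 0.4219  0.2343  0.1878 83.3691]
--
{"x":0.01,"y":0,"z":-0.01,"wx":0,"wy":0,"wz":0,"hand":1},
{"x":0,"y":0,"z":0.13,"wx":0,"wy":0,"wz":0,"hand":1},
{"x":0,"y":0,"z":0.13,"wx":0,"wy":0,"wz":0,"hand":1},
{"x":0,"y":0,"z":0.13,"wx":0,"wy":0,"wz":0,"hand":1},
{"x":0,"y":0,"z":0.13,"wx":0,"wy":0,"wz":0,"hand":1},
{"x":0,"y":0,"z":0.14,"wx":0,"wy":0,"wz":0,"hand":1},
{"x":0,"y":0,"z":0,"wx":0,"wy":0,"wz":0,"hand":1},
rows 7 end [ 0.4221  0.2357  0.0903 83.3691]
0.2382407605763548 152.90793286298782
--
{"x":-0.04,"y":-0.01,"z":0,"wx":0,"wy":0,"wz":-0.03,"hand":-1},
{"x":-0.08,"y":-0.03,"z":0,"wx":0,"wy":0,"wz":-0.07,"hand":-1},
{"x":-0.1,"y":-0.04,"z":0,"wx":0,"wy":0,"wz":-0.09,"hand":-1},
{"x":-0.13,"y":-0.04,"z":0,"wx":0,"wy":0,"wz":-0.11,"hand":-1},
{"x":-0.13,"y":-0.04,"z":0,"wx":0,"wy":0,"wz":-0.1,"hand":-1},
{"x":-0.12,"y":-0.04,"z":0,"wx":0,"wy":0,"wz":-0.11,"hand":-1},
{"x":-0.13,"y":-0.04,"z":0,"wx":0,"wy":0,"wz":-0.11,"hand":-1},
{"x":-0.13,"y":-0.04,"z":0,"wx":0,"wy":0,"wz":-0.1,"hand":-1},
{"x":-0.12,"y":-0.04,"z":0,"wx":0,"wy":0,"wz":-0.11,"hand":-1},
{"x":-0.13,"y":-0.05,"z":
[... 296 characters left out ...]

{"x":-0.12,"y":-0.04,"z":0,"wx":0,"wy":0,"wz":-0.1,"hand":-1},
{"x":-0.13,"y":-0.04,"z":0,"wx":0,"wy":0,"wz":-0.11,"hand":-1},
{"x":-0.13,"y":-0.05,"z":0,"wx":0,"wy":0,"wz":-0.11,"hand":-1},
{"x":-0.11,"y":-0.03,"z":0,"wx":0,"wy":0,"wz":-0.09,"hand":-1},
{"x":-0.11,"y":-0.04,"z":0,"wx":0,"wy":0,"wz":-0.09,"hand":-1},
{"x":-0.08,"y":-0.03,"z":0,"wx":0,"wy":0,"wz":-0.08,"hand":-1},
--
{"x":-0.07,"y":-0.02,"z":0,"wx":0,"wy":0,"wz":-0.05,"hand":-1},
{"x":-0.06,"y":-0.02,"z":0,"wx":0,"wy":0,"wz":-0.05,"hand":-1},
{"x":-0.03,"y":-0.02,"z":0,"wx":0,"wy":0,"wz":-0.03,"hand":-1},
{"x":-0.03,"y":-0.01,"z":0,"wx":0,"wy":0,"wz":-0.02,"hand":-1},
rows 24 end [ 5.439e-01 -9.370e-02  9.100e-02  1.779e+02]
```

send_rows:
  rows:
    - {"x":0.01,"y":0,"z":-0.01,"wx":0,"wy":0,"wz":0,"hand":1}
    - {"x":0,"y":0,"z":0.13,"wx":0,"wy":0,"wz":0,"hand":1}
    - {"x":0,"y":0,"z":0.13,"wx":0,"wy":0,"wz":0,"hand":1}
    - {"x":0,"y":0,"z":0.13,"wx":0,"wy":0,"wz":0,"hand":1}
    - {"x":0,"y":0,"z":0.13,"wx":0,"wy":0,"wz":0,"hand":1}
    - {"x":0,"y":0,"z":0.13,"wx":0,"wy":0,"wz":0,"hand":1}
    - {"x":0,"y":0,"z":0,"wx":0,"wy":0,"wz":0,"hand":-1}
    - {"x":0,"y":0,"z":0,"wx":0,"wy":0,"wz":0,"hand":-1}
    - {"x":0,"y":0,"z":0,"wx":0,"wy":0,"wz":0,"hand":-1}
    - {"x":0,"y":0,"z":0,"wx":0,"wy":0,"wz":0,"hand":-1}

```text
time: 33.1
tool_pos: [0.4229, 0.2368, 0.0937]
tool_rot: [0.001, 0.747, 0.665, 0.001]
contact_force: [-0.0, -0.1, 0.3]
gripper_width: 0.452
grasp_force: 0.0
```

send_rows:
  rows:
    - {"x":0,"y":0,"z":0,"wx":0,"wy":0,"wz":0,"hand":-1}
    - {"x":0,"y":0,"z":0,"wx":0,"wy":0,"wz":0,"hand":-1}
    - {"x":0,"y":0,"z":0,"wx":0,"wy":0,"wz":0,"hand":-1}
    - {"x":0,"y":0,"z":0,"wx":0,"wy":0,"wz":0,"hand":-1}
    - {"x":0,"y":0,"z":0,"wx":0,"wy":0,"wz":0,"hand":-1}
    - {"x":0,"y":0,"z":0,"wx":0,"wy":0,"wz":0,"hand":-1}
    - {"x":0,"y":0,"z":0,"wx":0,"wy":0,"wz":0,"hand":-1}
    - {"x":-0.04,"y":-0.01,"z":0,"wx":0,"wy":0,"wz":-0.03,"hand":-1}
    - {"x":-0.08,"y":-0.03,"z":0,"wx":0,"wy":0,"wz":-0.07,"hand":-1}
    - {"x":-0.1,"y":-0.04,"z":0,"wx":0,"wy":0,"wz":-0.09,"hand":-1}

```text
time: 33.93
tool_pos: [0.4095, 0.2044, 0.0933]
tool_rot: [0.002, 0.694, 0.72, 0.002]
contact_force: [11.7, -3.1, 1.6]
gripper_width: 0.107
grasp_force: 59.1
```

send_rows:
  rows:
    - {"x":-0.13,"y":-0.04,"z":0,"wx":0,"wy":0,"wz":-0.11,"hand":-1}
    - {"x":-0.13,"y":-0.04,"z":0,"wx":0,"wy":0,"wz":-0.1,"hand":-1}
    - {"x":-0.12,"y":-0.04,"z":0,"wx":0,"wy":0,"wz":-0.11,"hand":-1}
    - {"x":-0.13,"y":-0.04,"z":0,"wx":0,"wy":0,"wz":-0.11,"hand":-1}
    - {"x":-0.13,"y":-0.04,"z":0,"wx":0,"wy":0,"wz":-0.1,"hand":-1}
    - {"x":-0.12,"y":-0.04,"z":0,"wx":0,"wy":0,"wz":-0.11,"hand":-1}
    - {"x":-0.13,"y":-0.05,"z":0,"wx":0,"wy":0,"wz":-0.11,"hand":-1}
    - {"x":-0.13,"y":-0.04,"z":0,"wx":0,"wy":0,"wz":-0.1,"hand":-1}
    - {"x":-0.12,"y":-0.04,"z":0,"wx":0,"wy":0,"wz":-0.11,"hand":-1}
    - {"x":-0.13,"y":-0.04,"z":0,"wx":0,"wy":0,"wz":-0.11,"hand":-1}

```text
time: 34.77
tool_pos: [0.4295, 0.011, 0.0932]
tool_rot: [0.004, 0.34, 0.941, 0.003]
contact_force: [12.7, 8.5, -2.6]
gripper_width: 0.11
grasp_force: 59.5
```

send_rows:
  rows:
    - {"x":-0.13,"y":-0.04,"z":0,"wx":0,"wy":0,"wz":-0.11,"hand":-1}
    - {"x":-0.12,"y":-0.04,"z":0,"wx":0,"wy":0,"wz":-0.1,"hand":-1}
    - {"x":-0.13,"y":-0.04,"z":0,"wx":0,"wy":0,"wz":-0.11,"hand":-1}
    - {"x":-0.13,"y":-0.05,"z":0,"wx":0,"wy":0,"wz":-0.11,"hand":-1}
    - {"x":-0.11,"y":-0.03,"z":0,"wx":0,"wy":0,"wz":-0.09,"hand":-1}
    - {"x":-0.11,"y":-0.04,"z":0,"wx":0,"wy":0,"wz":-0.09,"hand":-1}
    - {"x":-0.08,"y":-0.03,"z":0,"wx":0,"wy":0,"wz":-0.08,"hand":-1}
    - {"x":-0.07,"y":-0.02,"z":0,"wx":0,"wy":0,"wz":-0.05,"hand":-1}
    - {"x":0,"y":0,"z":0,"wx":0,"wy":0,"wz":0,"hand":-1}
    - {"x":0,"y":0,"z":0,"wx":0,"wy":0,"wz":0,"hand":-1}

```text
time: 35.6
tool_pos: [0.528, -0.0824, 0.0932]
tool_rot: [0.002, 0.058, 0.998, 0.002]
contact_force: [3.7, 7.0, 4.1]
gripper_width: 0.106
grasp_force: 60.0
```

send_rows:
  rows:
    - {"x":-0.04,"y":-0.01,"z":0,"wx":0,"wy":0,"wz":-0.03,"hand":-1}
    - {"x":-0.03,"y":-0.02,"z":0,"wx":0,"wy":0,"wz":-0.03,"hand":-1}
    - {"x":-0.03,"y":-0.01,"z":0,"wx":0,"wy":0,"wz":-0.02,"hand":-1}
    - {"x":-0.01,"y":0,"z":0,"wx":0,"wy":0,"wz":0,"hand":-1}
    - {"x":-0.01,"y":0,"z":0,"wx":0,"wy":0,"wz":0,"hand":-1}
    - {"x":0,"y":0,"z":0,"wx":0,"wy":0,"wz":0,"hand":-1}
    - {"x":0,"y":0,"z":0,"wx":0,"wy":0,"wz":0,"hand":-1}
    - {"x":0,"y":0,"z":0,"wx":0,"wy":0,"wz":0,"hand":-1}
    - {"x":0,"y":0,"z":0,"wx":0,"wy":0,"wz":0,"hand":-1}
    - {"x":0,"y":0,"z":0,"wx":0,"wy":0,"wz":0,"hand":-1}

```text
time: 36.43
tool_pos: [0.5439, -0.0898, 0.0932]
tool_rot: [0.001, 0.026, 1.0, 0.002]
contact_force: [0.4, 6.0, 7.3]
gripper_width: 0.108
grasp_force: 60.3
```

send_rows:
  rows:
    - {"x":-0.01,"y":0,"z":0,"wx":0,"wy":0,"wz":0,"hand":-1}
    - {"x":-0.01,"y":0,"z":0,"wx":0,"wy":0,"wz":0,"hand":-1}
    - {"x":-0.01,"y":0,"z":0,"wx":0,"wy":0,"wz":0,"hand":-1}
    - {"x":0,"y":0,"z":0,"wx":0,"wy":0,"wz":0,"hand":-1}
    - {"x":0,"y":0,"z":0,"wx":0,"wy":0,"wz":0,"hand":-1}
    - {"x":0,"y":0,"z":0,"wx":0,"wy":0,"wz":0,"hand":-1}
    - {"x":0,"y":0,"z":0,"wx":0,"wy":0,"wz":0,"hand":-1}
    - {"x":0,"y":0,"z":0,"wx":0,"wy":0,"wz":0,"hand":-1}
    - {"x":0,"y":0,"z":0,"wx":0,"wy":0,"wz":0,"hand":-1}
    - {"x":0,"y":0,"z":0,"wx":0,"wy":0,"wz":0,"hand":-1}

```text
time: 37.27
tool_pos: [0.5439, -0.0899, 0.0931]
tool_rot: [-0.005, 0.026, 1.0, 0.002]
contact_force: [-18.8, 7.0, 20.2]
gripper_width: 0.11
grasp_force: 61.6
```

send_rows:
  rows:
    - {"x":0.02,"y":0,"z":0,"wx":0,"wy":0,"wz":0,"hand":1}
    - {"x":0,"y":0,"z":0,"wx":0,"wy":0,"wz":0,"hand":1}
    - {"x":0,"y":0,"z":0,"wx":0,"wy":0,"wz":0,"hand":1}
    - {"x":0,"y":0,"z":0,"wx":0,"wy":0,"wz":0,"hand":1}
    - {"x":0,"y":0,"z":0,"wx":0,"wy":0,"wz":0,"hand":1}
    - {"x":0,"y":0,"z":-0.13,"wx":0,"wy":0,"wz":0,"hand":1}
    - {"x":0,"y":0,"z":-0.2,"wx":0,"wy":0,"wz":0,"hand":1}
    - {"x":0,"y":0,"z":-0.2,"wx":0,"wy":0,"wz":0,"hand":1}
    - {"x":0,"y":0,"z":-0.2,"wx":0,"wy":0,"wz":0,"hand":1}
    - {"x":0,"y":0,"z":-0.1,"wx":0,"wy":0,"wz":0,"hand":1}

```text
time: 38.1
tool_pos: [0.5461, -0.0921, 0.2208]
tool_rot: [0.003, 0.026, 1.0, -0.001]
contact_force: [0.5, 0.7, 0.3]
gripper_width: 1.001
grasp_force: 0.0
```

Run:
```python
from h import *
im=grab_frame("wrist");c=calibration("wrist");cv2.imwrite("pics/fin.png",im)
# door outer top edge (z=.134): brightness step along columns; compare with the predicted shut and 0.04 ajar edges
yaw=-.0526;R=np.array([[np.cos(yaw),-np.sin(yaw)],[np.sin(yaw),np.cos(yaw)]]);H=R@[-.105,.13]+[.7328,-.0071]
g=cv2.cvtColor(im,cv2.COLOR_BGR2GRAY).astype(int)
for s in(.14,.18,.24):
  for a in(0,.04):
    d=np.array([-np.sin(a),-np.cos(a)]);n=np.array([-np.cos(a),np.sin(a)])
    pts=[[*(R@(d*s+n*o)+H),.134] for o in(.044,0)]
    print(s,a,proj("wrist",pts,c).round(1).tolist())
  u,v=proj("wrist",pts[:1],c)[0].astype(int);print(u,list(zip(range(v-24,v+60,3),g[v-24:v+60:3,u])))
```

```text
0.14 0 [[425.0, 241.3], [419.2, 287.9]]
0.14 0.04 [[428.1, 235.0], [420.0, 282.3]]
428 [(210, np.int64(78)), (213, np.int64(87)), (216, np.int64(82)), (219, np.int64(81)), (222, np.int64(76)), (225, np.int64(64)), (228, np.int64(63)), (231, np.int64(63)), (234, np.int64(63)), (237, np.int64(62)), (240, np.int64(62)), (243, np.int64(65)), (246, np.int64(105)), (249, np.int64(119)), (252, np.int64(118)), (255, np.int64(117)), (258, np.int64(119)), (261, np.int64(119)), (264, np.int64(92)), (267, np.int64(75)), (270, np.int64(75)), (273, np.int64(76)), (276, np.int64(76)), (279, np.int64(71)), (282, np.int64(49)), (285, np.int64(22)), (288, np.int64(13)), (291, np.int64(10))]
0.18 0 [[375.1, 241.2], [372.0, 287.8]]
0.18 0.04 [[378.1, 233.1], [372.7, 280.6]]
378 [(209, np.int64(62)), (212, np.int64(64)), (215, np.int64(63)), (218, np.int64(64)), (221, np.int64(63)), (224, np.int64(62)), (227, np.int64(64)), (230, np.int64(64)), (233, np.int64(63)), (236, np.int64(63)), (239, np.int64(62)), (242, np.int64(62)), (245, np.int64(97)), (248, np.int64(120)), (251, np.int64(118)), (254, np.int6
[... 247 characters left out ...]
)), (290, np.int64(62))]
0.24 0 [[300.4, 241.1], [301.4, 287.8]]
0.24 0.04 [[302.7, 230.3], [301.4, 278.0]]
302 [(206, np.int64(45)), (209, np.int64(43)), (212, np.int64(47)), (215, np.int64(46)), (218, np.int64(46)), (221, np.int64(45)), (224, np.int64(45)), (227, np.int64(45)), (230, np.int64(47)), (233, np.int64(46)), (236, np.int64(45)), (239, np.int64(44)), (242, np.int64(46)), (245, np.int64(50)), (248, np.int64(53)), (251, np.int64(54)), (254, np.int64(51)), (257, np.int64(53)), (260, np.int64(54)), (263, np.int64(52)), (266, np.int64(53)), (269, np.int64(53)), (272, np.int64(54)), (275, np.int64(53)), (278, np.int64(54)), (281, np.int64(53)), (284, np.int64(53)), (287, np.int64(45))]
```

```bash
python3 -c "
from plant import job_done
print(job_done())"
```

```text
the job is handed in; nothing more can be done
None
```

I handed the job in at about 38 s: the pear is on the tray clear of the lemon, the tray is pushed to its stop and the door is shut. I confirmed tray and door by force and the door's edge in the wrist image. I took no picture of the pear after releasing it, so its final pose rests on the placing contact force and the tool position. The submission returned no verdict.

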